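Mark the lot tag, pack the casting flasks and stack the bail tote

TASK

Get this casting lot ready to go: lay the brass tag flat and lengthwise on the anvil of the little marking press, let go of it and press the pedal right down to its stop to mark it. Then put the tag and every copper flask, upright, into the blue tote, swinging out of the way any wire bail that lies across it. When everything is in, swing both bails in onto the tote's rims and stand the grey tray on them, its two runners outside both bars and its long side along the tote.

Things in the scene. Friction and masses are not known exactly. Their poses are not given: they have to be found in the camera images.
- tote: Loose blue plastic tote, open on top, 0.55 kg, with two wire bails. Origin: centre of its underside; x along its length, y across. Inner floor 170 x 130 mm at z = 4 mm, walls lean out a little, rim 200 x 160 mm, top at z = 66 mm. Four loads fit at about x = +-42, y = +-32 mm. Back left of it (world x > 0.50, y > 0.20 m) stands a 210 mm high rolling mill: keep clear.
- bail_a (a joint): Hinge of the wire bail at the tote's -x end (rad). 0 = out, hanging on its stop 25 degrees below level beyond the end wall; 2.007 = upright; 3.357 = in, lying on the side rims. It may start out or in. Swings freely over the top and falls to the side it leans to. Its axis runs along the tote's y at x = -85, z = 58 mm; the bar is 50 mm from it.
- bail_b (a joint): The same for the bail at the tote's +x end, hinge at x = +85 mm, z = 58 mm (tote frame).
- bail_a_grip (a point): Centre of the black sleeve (12 mm thick, 84 mm long, along the tote's y) on bail_a's bar: the place to take the bail. Swung out it is at tote x = -130, z = 37 mm, with about 25 mm between it and the rim; swung in it is at x = -36, z = 69 mm.
- bail_b_grip (a point): The same for bail_b: tote x = +130, z = 37 mm swung out, x = +36, z = 69 mm swung in.
- tray: Loose grey tray 168 x 128 x 46 mm, 0.4 kg, wax and tools fast in it. Origin: centre of its underside (foot of its runners); x along its length. Wooden grip over its middle wall: 10 mm thick (x), 86 long (y), z = 57 to 75 mm, 25 mm free beside it. Two runners (6 x 6 mm, along y, at x = +-50) go outside the bail bars with 5 mm play; seated, its origin is 69 mm above the tote's.
- tag: Loose brass tag, a plain plate 62 (x) x 34 (y) x 6 mm, 75 g, with a 7 mm hole near its +x end. Origin: centre of its underside. Take it across the 34 mm.
- flask_a: Copper casting flask filled with plaster, 37 mm high, 120 g, on a 50 x 50 x 6 mm rubber foot. Origin under it, on the bench; the 35 mm tube to grasp is centred at y = +4 mm (its own frame), the foot reaches from y = -19 to +30 mm, x = +-25 mm. May be absent.
- flask_b: Another copper flask, 39 mm high, otherwise the same. May be absent.
- flask_c: Another copper flask, like flask_a. May be absent.
- press: Dark green treadle marking press, 212 x 100 mm base, fixed to the bench. Origin: centre of the anvil, at bench height; its -x end with the pedal looks roughly to the robot. Its striker arm stands upright behind the anvil, up to 175 mm high, at x = +65 mm and beyond, and swings down onto the anvil as the pedal goes down.
- anvil_top (a point): Centre of the anvil's top, 45 mm above the bench. The steel anvil is 44 mm long (x) and 24 mm wide (y), so the tag laid lengthwise overhangs all round. Axes as the press: x away from the pedal.
- pedal (a joint): Spring pedal of the press (rad): 0 = up, 0.36 = down on its stop. Pressing the tread takes about 3 N to start and 11 N just before the stop, where the force climbs steeply; it springs back up when let go.
- tread (a point): Middle of the top of the pedal's tread (62 x 60 mm steel plate), where to press. Pedal up, it is 78 mm before the press's centre (x = -78) and 57 mm high; pressed to the stop it has sunk about 20 mm. The pedal's hinge runs along y at x = -25, z = 36 mm (press frame).

How it is judged:
By the outcome, as a careful person would: the job done as asked, in the order asked, and still so for the second after the job is handed in, with the robot touching nothing.
Of flask_a, flask_b, flask_c only 2 to 3 are there at a start; the rules pass over those that are not, and their reading is None.
At some moment in a run one of flask_a, flask_b, flask_c may be knocked a few centimetres aside while the robot is not near it.
Once in a run the grip may slacken for a moment while it holds something.
It also fails if it takes over 210 s, if anything falls off the work surface, if the arm or the gripper's body presses on something with over 40 N, if the wrist force passes 120 N, or if a joint passes its speed limit or range.

ROBOT

A 6-joint arm with a two-finger parallel gripper is mounted at the origin on the work surface; the furniture and walls round the work are solid. World frame = base frame: x ahead of the robot, y to its left, z up, the work surface at z = 0. Lengths are in m, angles in degrees, forces in N, time in s.
With the tool pointing down it reaches from about 0.375 to 0.9 m from the base axis. Payload 3.1 kg.
Tool frame: the origin (TCP) lies on the centre line of the jaws, within the pads' length; the fingertips stand 25 mm ahead of it and the grasp point (between the pads) lies 6 mm ahead of it; z points along the fingers, y is the line along which they close (so a half turn about z gives the same grasp; the last joint's range is limited). The gripper opens to 87 mm and grips with 3 to 60 N. Pads are 19 mm wide; open, the fingers measure 117 mm over their backs; the gripper's body (75 mm by 190 mm) begins 51 mm behind the grasp point.
Start: joints at [-87.004, 30.224, 82.088, -0, 67.689, -10.227], TCP at [0.143, -0.608, 0.248] pointing down, gripper open.
Joint ranges: [-176.69, 176.69], [-43.24, 126.21], [12.49, 139.97], [-82, 262], [0, 151.66], [-163.58, 163.58]. Speed limits (degrees/s): [159.86, 159.86, 180, 180, 180, 180].

INTERFACE

Orientations are given as a 3x3 rotation matrix whose columns are the frame's x, y, z axes.
In Python, from rig import * gives the robot as it stands.
- The arm moves only by the tool step_arm, never from a script. Its argument "steps" is a list of rows, each a list of 7 numbers: the shift along the tool's x, y, z normalised to -1 to 1, where 1 is 0.3 m, then the turn, a rotation vector about the tool's x, y, z normalised to -1 to 1, where 1 is 45 degrees, then the gripper's target within -1 to 1 (shut at 1, half-way at 0, fully open at -1). A call has 1 to 8 rows; each row is the pose to reach, as a shift and turn from the pose commanded when the call began, along the tool's axes at that moment; what a row does not reach only later rows make up. A row lasts 1/12 s, in which the tool goes at most 41.7 mm and 7.16 degrees, less where a joint would pass 70% of its speed; a pose out of reach is approached as far as the arm can. A call with a number of a shift or a turn outside -1 to 1 is refused whole. A call with a gripper value outside its range is refused whole. The fingers move at their own pace and stop on an object; the grip force is fixed at half the most. Time passes only in rows, so rows that repeat a pose let the fingers close. It gives the time, the measured TCP pose, the force, the opening and the grip force at its end, in the units of the state.
- read_state(): the state, without advancing time (a new reading comes with each control period).
- capture(name): name is "side" or "top"; returns a dict with "image" (420x560x3 uint8, red, green, blue), "vertical_fov" (degrees; the focal length in pixels is half the picture's height over the tangent of half this angle, whatever the lens; pixels are square), "cx", "cy" (the principal point, pixels), "world_from_camera" (4x4, takes a point from camera to world coordinates). Camera axes: x right, y down, z forward; pixel columns grow to the right and rows downward; lengths in m; the calibration is good to about 2 mm. A picture is of the moment at which its call begins. There is no depth.
- hand_in(): hands the job in; it is judged then, once.
The state is a dict: "time_s": time; "joint_positions": joint angles; "qvel": joint speeds; "tau": joint torques, N m; "position": TCP position; "tcp_rot": TCP orientation; "force": force on the tool from outside, world axes, zero at the start; "moment": the same for the moment, N m; "opening": opening from 0.0 (shut) to 1.0 (fully open); "grasp_force": force on a finger pad.
Only numpy, scipy, OpenCV 4.12 (cv2) and the standard library are available. Lean on these libraries where they do the work, as an engineer would, in place of code of your own. Each camera call takes 0.05 s, during which the arm holds its last target. There are 200 camera calls.

## Working session

There is one attempt and no reset: what is moved stays moved. The work goes in short steps, Python scripts to look and compute and a tool call to move; the robot and the scene stay as the last step left them, time stands still between calls to the robot, and variables do not carry over. Pictures are saved under pics/ and viewed, at most 14 in all, crops included, and the job is handed in when it is done.

Besides the shell and the picture viewer there is one more tool, called as name(argument=value, ...), one argument or row to a line, values as JSON. step_arm: Moves the arm, as the interface text tells. Scaled input: -1 to 1 covers 0.3 m each way for a shift and 45 degrees each way for a turn. Its arguments: {"type":"object","properties":{"steps":{"type":"array"}},"required":["steps"]}

```bash
ls; mkdir -p pics; python3 - <<'E'
from rig import *
import cv2
for n in("side","top"):
    c=capture(n); cv2.imwrite(f"pics/{n}0.png",c["image"][:,:,::-1]); print(n,c["vertical_fov"],c["cx"],c["cy"],c["world_from_camera"].round(4).tolist() if hasattr(c["world_from_camera"],'round') else c["world_from_camera"])
s=read_state(); print(s["time_s"],s["position"],s["tcp_rot"],s["force"],s["opening"])
E
```

```text
pics
side 46.40106053692361 269.88905335789843 211.04091075418938 [[1.0, -0.0026, 0.0041, 0.5273], [-0.0048, -0.5247, 0.8513, -1.0927], [-0.0001, -0.8513, -0.5247, 0.7539], [0.0, 0.0, 0.0, 1.0]]
top 50.9483357411051 284.85290237736393 203.17024711763688 [[-0.0225, -0.9943, 0.1044, 0.4183], [-0.9997, 0.0211, -0.0142, 0.004], [0.0119, -0.1047, -0.9944, 1.1082], [0.0, 0.0, 0.0, 1.0]]
0.1 [ 0.14296145 -0.60780409  0.24666827] [[ 9.73477163e-01  2.28784167e-01 -1.34014207e-04]
 [ 2.28783995e-01 -9.73475296e-01  1.93160087e-03]
 [ 3.11460177e-04 -1.91102964e-03 -9.99998125e-01]] [ 0.60396757 -0.10298553  0.96708422] 0.9982175429411371
```

View pics/top0.png

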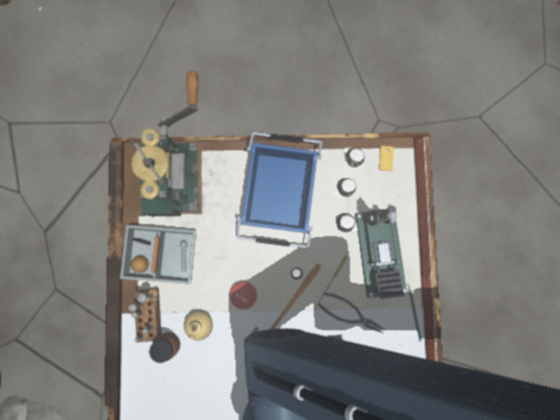

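View pics/side0.png

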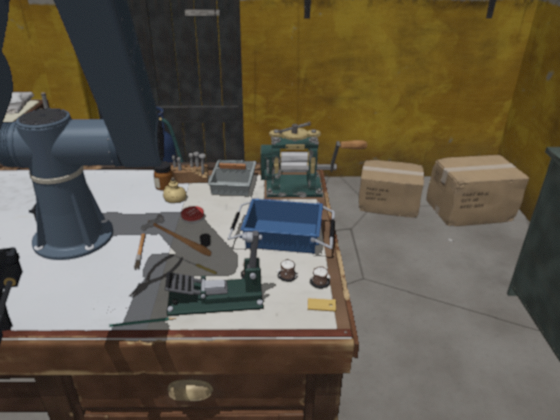

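```bash
cat > h.py <<'E'
from rig import *
import numpy as np, cv2
def cam(n):
    c=capture(n); f=c["image"].shape[0]/2/np.tan(np.radians(c["vertical_fov"])/2); c["f"]=f; c["T"]=np.array(c["world_from_camera"]); return c
def w(c,u,v,z):
    d=c["T"][:3,:3]@[(u-c["cx"])/c["f"],(v-c["cy"])/c["f"],1]; o=c["T"][:3,3]; return (o+d*(z-o[2])/d[2])
def px(c,p):
    q=c["T"][:3,:3].T@(np.array(p)-c["T"][:3,3]); return q[:2]/q[2]*c["f"]+[c["cx"],c["cy"]]
def crop(c,x0,y0,x1,y1,k,fn):
    im=cv2.resize(c["image"][y0:y1,x0:x1,::-1],None,fx=k,fy=k,interpolation=cv2.INTER_CUBIC)
    for x in range((x0+19)//20*20,x1,20): cv2.putText(im,str(x),((x-x0)*k,10),0,.35,(0,0,255),1); cv2.line(im,((x-x0)*k,12),((x-x0)*k,18),(0,0,255),1)
    for y in range((y0+19)//20*20,y1,20): cv2.putText(im,str(y),(0,(y-y0)*k),0,.35,(0,0,255),1); cv2.line(im,(24,(y-y0)*k),(30,(y-y0)*k),(0,0,255),1)
    cv2.imwrite("pics/"+fn,im)
def st():
    s=read_state(); R=np.array(s["tcp_rot"]); print("t%.2f"%s["time_s"],"p",np.round(s["position"],4),"R",R.round(3).tolist(),"F",np.round(s["force"],1),"op %.3f gf %.1f"%(s["opening"],s["grasp_force"]),"q6 %.0f"%s["joint_positions"][5])
E
python3 - <<'E'
from h import *
c=cam("top"); crop(c,320,130,440,310,4,"top1.png") if 0 else crop(c,230,125,425,310,4,"top1.png") if 0 else None
crop(c,325,140,420,305,3,"x.png")
a=c["image"]
crop(c,228,128,418,308,3,"t1.png")
crop(cam("side"),150,200,350,325,4,"s1.png")
E
```

```text
(no output)
```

View pics/t1.png

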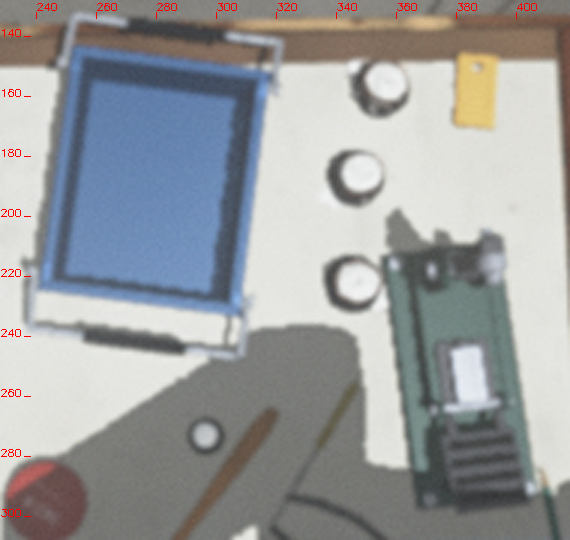

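View pics/s1.png

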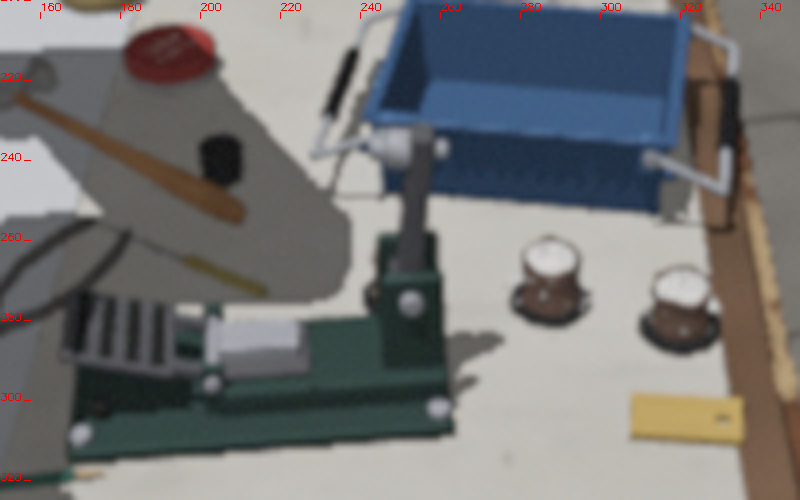

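```bash
python3 - <<'E'
from h import *
c=cam("top"); s=cam("side")
g=lambda x,y:(228+x/3,128+y/3); k=lambda x,y:(150+x/4,200+y/4)
def show(n,pts,z,cc=c,f=g):
    P=np.array([w(cc,*f(*p),z)for p in pts]); print(n,P[:,:2].round(4).tolist(),"mean",P.mean(0).round(4)[:2],"len",np.linalg.norm(np.roll(P,-1,0)-P,axis=1).round(4)); return P
def ang(a,b): return np.degrees(np.arctan2(*(b-a)[[1,0]])).round(1)
P=show("tag",[(457,55),(496,53),(494,129),(454,125)],.006);print(ang(P[3],P[0]),ang(P[2],P[1]))
P=show("tagS",[(632,395),(742,396),(742,441),(632,438)],.006,s,k);print(ang(P[0],P[1]),ang(P[3],P[2]))
P=show("anvil",[(449,345),(484,342),(492,402),(455,405)],.045);print(ang(P[3],P[0]),ang(P[2],P[1]))
P=show("anvilS",[(218,322),(304,320),(308,350),(222,348)],.045,s,k);print(ang(P[0],P[1]),ang(P[3],P[2]))
P=show("tote",[(75,45),(272,72),(240,312),(40,288)],.066);print(ang(P[3],P[0]),ang(P[2],P[1]))
show("fl",[(385,81),(362,171),(357,279)],.038)
show("flS",[(551,257),(683,286)],.038,s,k)
P=show("base",[(386,258),(497,243),(535,490),(418,506)],.012);print(ang(P[3],P[0]),ang(P[2],P[1]))
P=show("tread",[(444,425),(515,420),(525,483),(456,492)],.057);print(ang(P[3],P[0]),ang(P[2],P[1]))
P=show("bars",[(175,30),(130,342)],.037)
crop(c,105,215,205,290,6,"t2.png")
E
```

```text
tag [[0.6749, -0.2589], [0.676, -0.2923], [0.6104, -0.2875], [0.6145, -0.2536]] mean [ 0.644  -0.2731] len [0.0334 0.0657 0.0341 0.0606]
-5.0 -4.2
tagS [[0.6171, -0.2566], [0.679, -0.2577], [0.6747, -0.294], [0.6147, -0.2914]] mean [ 0.6464 -0.2749] len [0.0619 0.0366 0.0601 0.0349]
-1.1 -2.5
anvil [[0.4288, -0.2325], [0.4305, -0.2607], [0.3826, -0.2649], [0.3809, -0.2351]] mean [ 0.4057 -0.2483] len [0.0283 0.0481 0.0298 0.0479]
3.2 5.0
anvilS [[0.3847, -0.2386], [0.4328, -0.2371], [0.4368, -0.2627], [0.3893, -0.2608]] mean [ 0.4109 -0.2498] len [0.0481 0.0259 0.0475 0.0227]
1.8 -2.3
tote [[0.6752, 0.0627], [0.6499, -0.095], [0.4581, -0.0639], [0.4804, 0.0931]] mean [ 0.5659 -0.0008] len [0.1597 0.1943 0.1587 0.1971]
-8.9 -9.2
fl [[0.6468, -0.1908], [0.5722, -0.1689], [0.4838, -0.1615]] mean [ 0.5676 -0.1737] len [0.0777 0.0887 0.1655]
flS [[0.5739, -0.1715], [0.6495, -0.1991]] mean [ 0.6117 -0.1853] len [0.0805 0.0805]
base [[0.5024, -0.1904], [0.513, -0.2837], [0.3093, -0.3051], [0.2987, -0.2086]] mean [ 0.4058 -0.247 ] len [0.0939 0.2048 0.0971 0.2045]
5.1 6.0
tread [[0.3659, -0.223], [0.3685, -0.2794], [0.3194, -0.2848], [0.3137, -0.2302]] mean [ 0.3419 -0.2544] len [0.0564 0.0495 0.055  0.0527]
7.8 6.3
bars [[0.6933, -0.0185], [0.437, 0.0236]] mean [0.5652 0.0025] len [0.2598 0.2598]
```

View pics/t2.png

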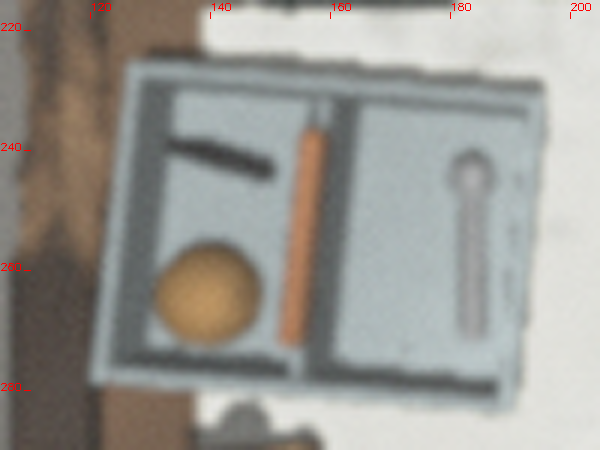

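```bash
cat >> h.py <<'E'
def plan(*wps, start=None):
    "wps: (x,y,z,yaw,grip,[rows]); prints one call per waypoint"
    if start is None:
        s=read_state(); R=np.array(s["tcp_rot"]); p=np.array(s["position"]); a=np.degrees(np.arctan2(R[1,0],R[0,0]))
    else: p=np.array(start[:3]); R=None; a=start[3]
    for q in wps:
        t=np.radians(a); 
        if R is None: R=np.array([[np.cos(t),np.sin(t),0],[np.sin(t),-np.cos(t),0],[0,0,-1]])
        d=R.T@(np.array(q[:3])-p); da=(a-q[3]+180)%360-180
        rows=q[5] if len(q)>5 else int(max(np.ceil(np.linalg.norm(d)/.0417),np.ceil(abs(da)/7.16)))+1
        print([*(d/.3).round(4),0,0,round(da/45,3),q[4]],"x",rows); p=np.array(q[:3]); a=q[3]; R=None
E
python3 - <<'E'
from h import *
c=cam("top")
g=lambda x,y:(105+x/6,215+y/6)
P=np.array([w(c,*g(*p),.075)[:2] for p in [(313,127),(290,345)]]);print("tray grip",P,P.mean(0))
P=np.array([w(c,*g(*p),.046)[:2] for p in [(130,62),(545,85),(508,410),(90,382)]]);print(P,P.mean(0))
st()
plan((.40,-.44,.248,0,-1),(.645,-.274,.12,-3.5,-1),(.645,-.274,.06,-3.5,-1))
E
```

```text
tray grip [[0.45580322 0.28860586]
 [0.37220998 0.29678085]] [0.4140066  0.29269336]
[[0.48442019 0.36973773]
 [0.47159438 0.20416147]
 [0.34350895 0.21892475]
 [0.35826942 0.38357689]] [0.41444823 0.29410021]
t0.35 p [ 0.143  -0.6082  0.2473] R [[0.973, 0.229, -0.0], [0.229, -0.973, 0.001], [0.0, -0.001, -1.0]] F [-0.3  0.1  0.5] op 1.000 gf 0.0 q6 -10
[np.float64(0.9622), np.float64(-0.35), np.float64(-0.0021), 0, 0, np.float64(0.294), -1] x 9
[np.float64(0.8167), np.float64(-0.5533), np.float64(0.4267), 0, 0, 0.078, -1] x 9
[np.float64(0.0), np.float64(0.0), np.float64(0.2), 0, 0, 0.0, -1] x 3
```

step_arm(
  steps=[
    [0.96,-0.35,0,0,0,0.29,-1],
    [0.96,-0.35,0,0,0,0.29,-1],
    [0.96,-0.35,0,0,0,0.29,-1],
    [0.96,-0.35,0,0,0,0.29,-1],
    [0.96,-0.35,0,0,0,0.29,-1],
    [0.96,-0.35,0,0,0,0.29,-1],
    [0.96,-0.35,0,0,0,0.29,-1],
    [0.96,-0.35,0,0,0,0.29,-1],
  ],
)

```text
time_s: 1.02
position: [0.4032, -0.4366, 0.2477]
tcp_rot: [[1.0, 0.007, 0.002], [0.007, -1.0, 0.002], [0.002, -0.002, -1.0]]
force: [-0.3, -0.7, -0.2]
opening: 0.994
grasp_force: 0.0
```

```bash
python3 - <<'E'
from h import *
st()
plan((.645,-.274,.12,-3.5,-1))
E
```

```text
t1.02 p [ 0.4032 -0.4366  0.2477] R [[1.0, 0.007, 0.002], [0.007, -1.0, 0.002], [0.002, -0.002, -1.0]] F [-0.3 -0.7 -0.2] op 0.994 gf 0.0 q6 31
[np.float64(0.8088), np.float64(-0.5358), np.float64(0.428), 0, 0, np.float64(0.087), -1] x 9
```

step_arm(
  steps=[
    [0.81,-0.535,0.3,0,0,0.087,-1],
    [0.81,-0.535,0.3,0,0,0.087,-1],
    [0.81,-0.535,0.3,0,0,0.087,-1],
    [0.81,-0.535,0.3,0,0,0.087,-1],
    [0.81,-0.535,0.3,0,0,0.087,-1],
    [0.81,-0.535,0.3,0,0,0.087,-1],
    [0.81,-0.535,0.3,0,0,0.087,-1],
    [0.81,-0.535,0.428,0,0,0.087,-1],
  ],
)

```text
time_s: 1.68
position: [0.6501, -0.2778, 0.1267]
tcp_rot: [[0.998, -0.061, 0.015], [-0.061, -0.998, -0.007], [0.016, 0.006, -1.0]]
force: [0.7, -1.9, 0.4]
opening: 0.999
grasp_force: 0.0
```

```bash
python3 - <<'E'
from h import *
st()
plan((.645,-.274,.05,-3.5,-1),(.645,-.274,.0265,-3.5,-1))
c=cam("top"); crop(c,228,128,418,308,3,"t3.png")
E
```

```text
t1.68 p [ 0.6501 -0.2778  0.1267] R [[0.998, -0.061, 0.015], [-0.061, -0.998, -0.007], [0.016, 0.006, -1.0]] F [ 0.7 -1.9  0.4] op 0.999 gf 0.0 q6 61
[np.float64(-0.0216), np.float64(-0.0131), np.float64(0.2554), 0, 0, np.float64(0.0), -1] x 3
[np.float64(0.0), np.float64(0.0), np.float64(0.0783), 0, 0, 0.0, -1] x 2
```

View pics/t3.png

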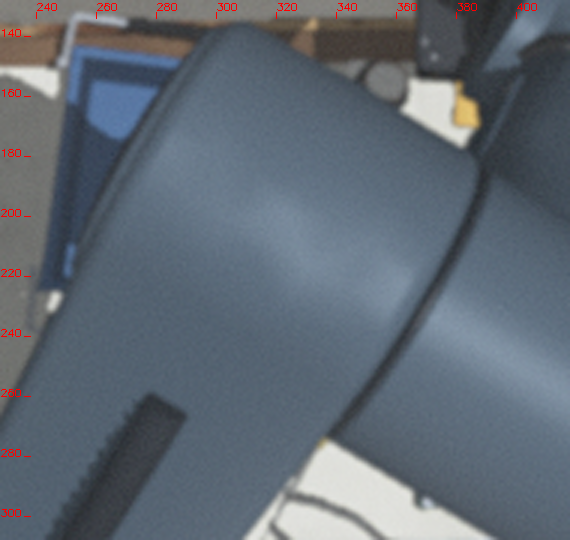

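step_arm(
  steps=[
    [-0.01,-0.007,0.24,0,0,0,-1],
    [-0.01,-0.007,0.24,0,0,0,-1],
    [-0.01,-0.007,0.24,0,0,0,-1],
    [-0.01,-0.007,0.24,0,0,0,-1],
  ],
)

```text
time_s: 2.07
position: [0.6367, -0.2765, 0.0477]
tcp_rot: [[0.998, -0.065, -0.004], [-0.065, -0.998, 0.003], [-0.005, -0.002, -1.0]]
force: [-0.2, 1.1, 0.9]
opening: 1.004
grasp_force: 0.0
```

```bash
python3 - <<'E'
from h import *
st()
plan((.645,-.274,.0265,-3.5,-1))
c=cam("side"); crop(c,260,240,360,330,6,"s3.png")
E
```

```text
t2.07 p [ 0.6367 -0.2765  0.0477] R [[0.998, -0.065, -0.004], [-0.065, -0.998, 0.003], [-0.005, -0.002, -1.0]] F [-0.2  1.1  0.9] op 1.004 gf 0.0 q6 61
[np.float64(0.0272), np.float64(-0.01), np.float64(0.0706), 0, 0, np.float64(-0.006), -1] x 2
```

View pics/s3.png

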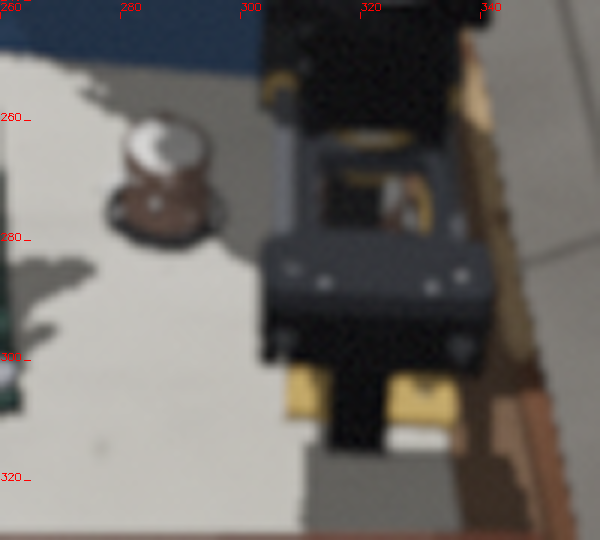

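step_arm(
  steps=[
    [0.027,-0.007,0.03,0,0,0,-1],
    [0.027,-0.007,0.07,0,0,0,-1],
    [0.027,-0.007,0.07,0,0,0,-1],
    [0.027,-0.007,0.07,0,0,0,1],
    [0.027,-0.007,0.07,0,0,0,1],
    [0.027,-0.007,0.07,0,0,0,1],
    [0.027,-0.007,0.07,0,0,0,1],
    [0.027,-0.007,0.07,0,0,0,1],
  ],
)

```text
time_s: 2.78
position: [0.6468, -0.2757, 0.0289]
tcp_rot: [[0.998, -0.065, 0.001], [-0.065, -0.998, -0.0], [0.001, 0.0, -1.0]]
force: [-0.2, -0.5, -0.4]
opening: 0.707
grasp_force: 0.0
```

```bash
python3 - <<'E'
from h import *
st()
E
```

```text
t2.78 p [ 0.6468 -0.2757  0.0289] R [[0.998, -0.065, 0.001], [-0.065, -0.998, -0.0], [0.001, 0.0, -1.0]] F [-0.2 -0.5 -0.4] op 0.707 gf 0.0 q6 62
```

step_arm(
  steps=[
    [0,0,0.007,0,0,0,1],
    [0,0,0.007,0,0,0,1],
    [0,0,0.007,0,0,0,1],
    [0,0,0.007,0,0,0,1],
    [0,0,0.007,0,0,0,1],
    [0,0,0.007,0,0,0,1],
    [0,0,0.007,0,0,0,1],
    [0,0,0.007,0,0,0,1],
  ],
)

```text
time_s: 3.45
position: [0.6466, -0.2756, 0.0263]
tcp_rot: [[0.998, -0.065, -0.0], [-0.065, -0.998, 0.0], [-0.0, -0.0, -1.0]]
force: [0.1, 0.7, -0.7]
opening: 0.385
grasp_force: 30.0
```

step_arm(
  steps=[
    [0,0,0,0,0,0,1],
    [0,0,0,0,0,0,1],
  ],
)

```text
time_s: 3.62
position: [0.6466, -0.2756, 0.0263]
tcp_rot: [[0.998, -0.065, -0.0], [-0.065, -0.998, 0.0], [-0.0, -0.0, -1.0]]
force: [-0.5, -0.9, -0.2]
opening: 0.383
grasp_force: 30.0
```

```bash
python3 - <<'E'
from h import *
st()
plan((.645,-.275,.26,-3.5,1),(.406,-.248,.26,5.5,1))
E
```

```text
t3.62 p [ 0.6466 -0.2756  0.0263] R [[0.998, -0.065, -0.0], [-0.065, -0.998, 0.0], [-0.0, -0.0, -1.0]] F [-0.5 -0.9 -0.2] op 0.383 gf 30.0 q6 62
[np.float64(-0.0056), np.float64(-0.0017), np.float64(-0.7789), 0, 0, np.float64(-0.005), 1] x 7
[np.float64(-0.8007), np.float64(-0.0412), np.float64(0.0), 0, 0, -0.2, 1] x 7
```

step_arm(
  steps=[
    [0,0,-0.05,0,0,0,1],
    [0,0,-0.15,0,0,0,1],
    [0,0,-0.78,0,0,0,1],
    [0,0,-0.78,0,0,0,1],
    [0,0,-0.78,0,0,0,1],
    [0,0,-0.78,0,0,0,1],
    [0,0,-0.78,0,0,0,1],
    [0,0,-0.78,0,0,0,1],
  ],
)

```text
time_s: 4.28
position: [0.6499, -0.2774, 0.2702]
tcp_rot: [[0.998, -0.065, 0.014], [-0.065, -0.998, -0.009], [0.014, 0.008, -1.0]]
force: [2.0, -0.9, -0.1]
opening: 0.385
grasp_force: 30.0
```

step_arm(
  steps=[
    [-0.8,-0.04,0,0,0,-0.205,1],
    [-0.8,-0.04,0,0,0,-0.205,1],
    [-0.8,-0.04,0,0,0,-0.205,1],
    [-0.8,-0.04,0,0,0,-0.205,1],
    [-0.8,-0.04,0,0,0,-0.205,1],
    [-0.8,-0.04,0,0,0,-0.205,1],
    [-0.8,-0.04,0,0,0,-0.205,1],
    [-0.8,-0.04,0,0,0,-0.205,1],
  ],
)

```text
time_s: 4.95
position: [0.4062, -0.2472, 0.2606]
tcp_rot: [[0.996, 0.094, -0.001], [0.094, -0.996, 0.001], [-0.0, -0.001, -1.0]]
force: [-0.6, -1.4, 0.6]
opening: 0.382
grasp_force: 30.0
```

step_arm(
  steps=[
    [0,0,0.1,0,0,0,1],
    [0,0,0.1,0,0,0,1],
    [0,0,0.1,0,0,0,1],
  ],
)

```text
time_s: 5.2
position: [0.4081, -0.2476, 0.2296]
tcp_rot: [[0.995, 0.096, -0.002], [0.096, -0.995, 0.002], [-0.002, -0.002, -1.0]]
force: [-0.4, 0.4, -1.3]
opening: 0.385
grasp_force: 30.0
```

```bash
python3 - <<'E'
from h import *
st()
plan((.408,-.248,.11,5.5,1),(.408,-.248,.076,5.5,1),(.408,-.248,.0705,5.5,1))
E
```

```text
t5.20 p [ 0.4081 -0.2476  0.2296] R [[0.995, 0.096, -0.002], [0.096, -0.995, 0.002], [-0.002, -0.002, -1.0]] F [-0.4  0.4 -1.3] op 0.385 gf 30.0 q6 40
[np.float64(0.0002), np.float64(0.0024), np.float64(0.3987), 0, 0, np.float64(0.0), 1] x 4
[np.float64(0.0), np.float64(0.0), np.float64(0.1133), 0, 0, 0.0, 1] x 2
[np.float64(0.0), np.float64(0.0), np.float64(0.0183), 0, 0, 0.0, 1] x 2
```

step_arm(
  steps=[
    [0,0.003,0.49,0,0,0,1],
    [0,0.003,0.49,0,0,0,1],
    [0,0.003,0.49,0,0,0,1],
    [0,0.003,0.49,0,0,0,1],
    [0,0.003,0.49,0,0,0,1],
    [0,0.003,0.49,0,0,0,1],
  ],
)

```text
time_s: 5.7
position: [0.4088, -0.2491, 0.0831]
tcp_rot: [[0.995, 0.096, -0.001], [0.096, -0.995, 0.001], [-0.001, -0.001, -1.0]]
force: [-1.4, -0.4, -0.8]
opening: 0.385
grasp_force: 30.0
```

```bash
python3 - <<'E'
from h import *
st()
plan((.408,-.248,.0705,5.5,1))
c=cam("side"); crop(c,150,210,290,320,5,"s4.png")
E
```

```text
t5.70 p [ 0.4088 -0.2491  0.0831] R [[0.995, 0.096, -0.001], [0.096, -0.995, 0.001], [-0.001, -0.001, -1.0]] F [-1.4 -0.4 -0.8] op 0.385 gf 30.0 q6 40
[np.float64(-0.0023), np.float64(-0.0039), np.float64(0.0419), 0, 0, np.float64(0.0), 1] x 2
```

View pics/s4.png

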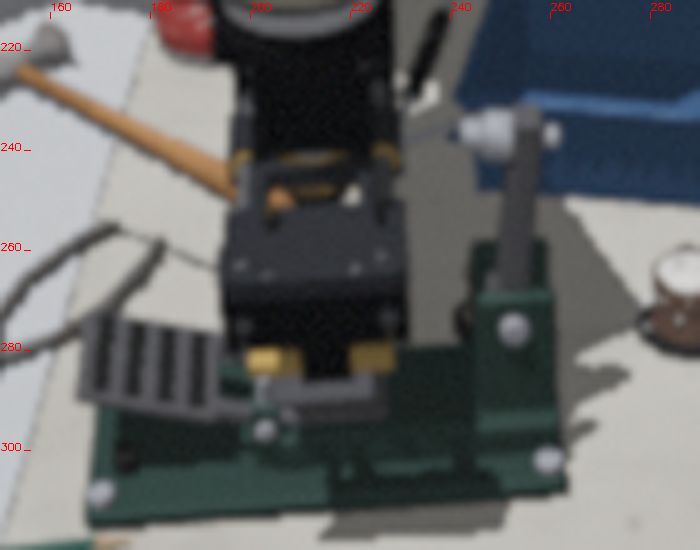

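step_arm(
  steps=[
    [0.009,0,0.02,0,0,0,1],
    [0.009,0,0.034,0,0,0,1],
    [0.009,0,0.04,0,0,0,1],
    [0.009,0,0.04,0,0,0,1],
    [0.009,0,0.04,0,0,0,1],
  ],
)

```text
time_s: 6.17
position: [0.4109, -0.2487, 0.0719]
tcp_rot: [[0.995, 0.096, 0.001], [0.096, -0.995, -0.001], [0.001, 0.001, -1.0]]
force: [0.3, -0.9, -1.4]
opening: 0.383
grasp_force: 30.0
```

```bash
python3 - <<'E'
from h import *
st()
E
```

```text
t6.17 p [ 0.4109 -0.2487  0.0719] R [[0.995, 0.096, 0.001], [0.096, -0.995, -0.001], [0.001, 0.001, -1.0]] F [ 0.3 -0.9 -1.4] op 0.383 gf 30.0 q6 40
```

step_arm(
  steps=[
    [0,0,0.003,0,0,0,1],
    [0,0,0.003,0,0,0,1],
    [0,0,0.003,0,0,0,1],
  ],
)

```text
time_s: 6.42
position: [0.4109, -0.2488, 0.0711]
tcp_rot: [[0.995, 0.095, 0.001], [0.095, -0.995, -0.001], [0.001, 0.001, -1.0]]
force: [-0.4, 0.8, 5.3]
opening: 0.382
grasp_force: 30.0
```

step_arm(
  steps=[
    [0,0,0,0,0,0,-0.4],
    [0,0,0,0,0,0,-0.4],
    [0,0,0,0,0,0,-0.4],
    [0,0,0,0,0,0,-0.4],
    [0,0,0,0,0,0,-0.4],
    [0,0,0,0,0,0,-0.4],
    [0,0,0,0,0,0,-0.4],
  ],
)

```text
time_s: 7.0
position: [0.4107, -0.2486, 0.0704]
tcp_rot: [[0.995, 0.096, -0.0], [0.096, -0.995, 0.0], [-0.0, -0.0, -1.0]]
force: [-0.3, -0.1, 0.9]
opening: 0.691
grasp_force: 0.0
```

step_arm(
  steps=[
    [0,0,-0.1,0,0,0,-0.4],
    [0,0,-0.5,0,0,0,-0.4],
    [0,0,-0.5,0,0,0,-0.4],
    [0,0,-0.5,0,0,0,-0.4],
    [0,0,-0.5,0,0,0,-0.4],
    [0,0,-0.5,0,0,0,1],
  ],
)

```text
time_s: 7.5
position: [0.4117, -0.2495, 0.2227]
tcp_rot: [[0.995, 0.096, 0.004], [0.096, -0.995, -0.004], [0.004, 0.005, -1.0]]
force: [-0.1, 0.1, -0.3]
opening: 0.67
grasp_force: 0.0
```

```bash
python3 - <<'E'
from h import *
st()
c=cam("side"); crop(c,150,210,290,320,5,"s5.png")
plan((.33,-.257,.15,5.5,1),(.33,-.257,.085,5.5,1))
E
```

```text
t7.50 p [ 0.4117 -0.2495  0.2227] R [[0.995, 0.096, 0.004], [0.096, -0.995, -0.004], [0.004, 0.005, -1.0]] F [-0.1  0.1 -0.3] op 0.670 gf 0.0 q6 40
[np.float64(-0.2705), np.float64(0.0023), np.float64(0.2363), 0, 0, np.float64(-0.0), 1] x 4
[np.float64(0.0), np.float64(0.0), np.float64(0.2167), 0, 0, 0.0, 1] x 3
```

View pics/s5.png

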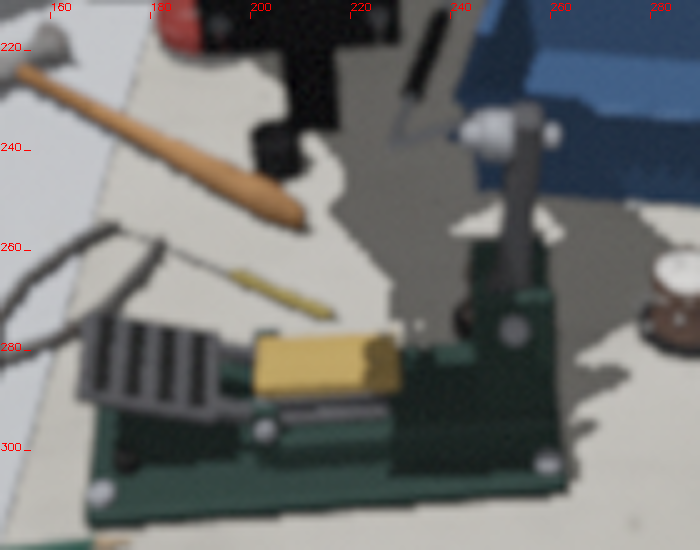

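```bash
python3 - <<'E'
from h import *
s=cam("side")
for u,v in [(168,272.5),(192.5,276.5),(192.5,293),(166.5,289.5),(180,283)]: print(w(s,u,v,.057).round(4))
for u,v in [(201,279),(229,276.5),(229.5,287.5),(201,289)]: print("tag",w(s,u,v,.051).round(4))
E
```

```text
[ 0.3019 -0.2247  0.057 ]
[ 0.3589 -0.2391  0.057 ]
[ 0.366  -0.2943  0.057 ]
[ 0.3086 -0.2827  0.057 ]
[ 0.3344 -0.2613  0.057 ]
tag [ 0.3775 -0.2406  0.051 ]
tag [ 0.4395 -0.2322  0.051 ]
tag [ 0.443  -0.2698  0.051 ]
tag [ 0.3814 -0.2744  0.051 ]
```

step_arm(
  steps=[
    [-0.27,0.002,0.23,0,0,0,1],
    [-0.27,0.002,0.23,0,0,0,1],
    [-0.27,0.002,0.23,0,0,0,1],
    [-0.27,0.002,0.23,0,0,0,1],
    [-0.27,0.002,0.23,0,0,0,1],
    [-0.27,0.002,0.23,0,0,0,1],
    [-0.27,0.002,0.23,0,0,0,1],
    [-0.27,0.002,0.23,0,0,0,1],
  ],
)

```text
time_s: 8.27
position: [0.3314, -0.2576, 0.152]
tcp_rot: [[0.995, 0.097, 0.002], [0.097, -0.995, -0.002], [0.001, 0.002, -1.0]]
force: [-0.7, 1.0, 0.4]
opening: 0.037
grasp_force: 0.0
```

step_arm(
  steps=[
    [0,0,0.1,0,0,0,1],
    [0,0,0.21,0,0,0,1],
    [0,0,0.23,0,0,0,1],
    [0,0,0.245,0,0,0,1],
    [0,0,0.26,0,0,0,1],
    [0,0,0.27,0,0,0,1],
    [0,0,0.28,0,0,0,1],
    [0,0,0.28,0,0,0,1],
  ],
)

```text
time_s: 8.93
position: [0.33, -0.2568, 0.0687]
tcp_rot: [[0.995, 0.096, -0.0], [0.096, -0.995, -0.0], [-0.0, 0.0, -1.0]]
force: [-2.1, -0.3, 6.8]
opening: 0.003
grasp_force: 3.2
```

```bash
python3 - <<'E'
from h import *
st()
E
```

```text
t8.93 p [ 0.33   -0.2568  0.0687] R [[0.995, 0.096, -0.0], [0.096, -0.995, -0.0], [-0.0, 0.0, -1.0]] F [-2.1 -0.3  6.8] op 0.003 gf 3.2 q6 31
```

step_arm(
  steps=[
    [0,0,0.01,0,0,0,1],
    [0,0,0.016,0,0,0,1],
    [0,0,0.022,0,0,0,1],
    [0,0,0.026,0,0,0,1],
    [0,0,0.026,0,0,0,1],
  ],
)

```text
time_s: 9.35
position: [0.3296, -0.2568, 0.0616]
tcp_rot: [[0.995, 0.097, -0.0], [0.097, -0.995, -0.001], [-0.0, 0.001, -1.0]]
force: [-5.6, 0.1, 12.9]
opening: 0.006
grasp_force: 6.6
```

step_arm(
  steps=[
    [0,0,0.004,0,0,0,1],
    [0,0,0.008,0,0,0,1],
    [0,0,0.008,0,0,0,1],
  ],
)

```text
time_s: 9.6
position: [0.3296, -0.2568, 0.0611]
tcp_rot: [[0.995, 0.097, 0.001], [0.097, -0.995, -0.002], [0.001, 0.002, -1.0]]
force: [-8.8, 0.6, 32.8]
opening: 0.003
grasp_force: 17.0
```

step_arm(
  steps=[
    [0,0,-0.01,0,0,0,1],
    [0,0,-0.03,0,0,0,1],
    [0,0,-0.05,0,0,0,1],
    [0,0,-0.08,0,0,0,1],
    [0,0,-0.2,0,0,0,1],
    [0,0,-0.5,0,0,0,-0.4],
    [0,0,-0.5,0,0,0,-0.4],
    [0,0,-0.5,0,0,0,-0.4],
  ],
)

```text
time_s: 10.27
position: [0.3327, -0.2595, 0.2139]
tcp_rot: [[0.995, 0.096, 0.009], [0.096, -0.995, -0.011], [0.008, 0.012, -1.0]]
force: [0.5, -1.4, 0.1]
opening: 0.153
grasp_force: 0.0
```

step_arm(
  steps=[
    [0,0,0,0,0,0,-0.4],
    [0,0,0,0,0,0,-0.4],
    [0,0,0,0,0,0,-0.4],
    [0,0,0,0,0,0,-0.4],
    [0,0,0,0,0,0,-0.4],
  ],
)

```text
time_s: 10.68
position: [0.3295, -0.2561, 0.2058]
tcp_rot: [[0.995, 0.095, -0.002], [0.095, -0.995, 0.003], [-0.002, -0.003, -1.0]]
force: [-0.3, -0.2, 0.0]
opening: 0.526
grasp_force: 0.0
```

```bash
python3 - <<'E'
from h import *
st()
c=cam("side"); crop(c,150,195,350,325,4,"s6.png")
plan((.411,-.249,.21,5.5,-.4))
E
```

```text
t10.68 p [ 0.3295 -0.2561  0.2058] R [[0.995, 0.095, -0.002], [0.095, -0.995, 0.003], [-0.002, -0.003, -1.0]] F [-0.3 -0.2  0. ] op 0.526 gf 0.0 q6 31
[np.float64(0.2723), np.float64(0.0016), np.float64(-0.014), 0, 0, np.float64(-0.001), -0.4] x 3
```

View pics/s6.png

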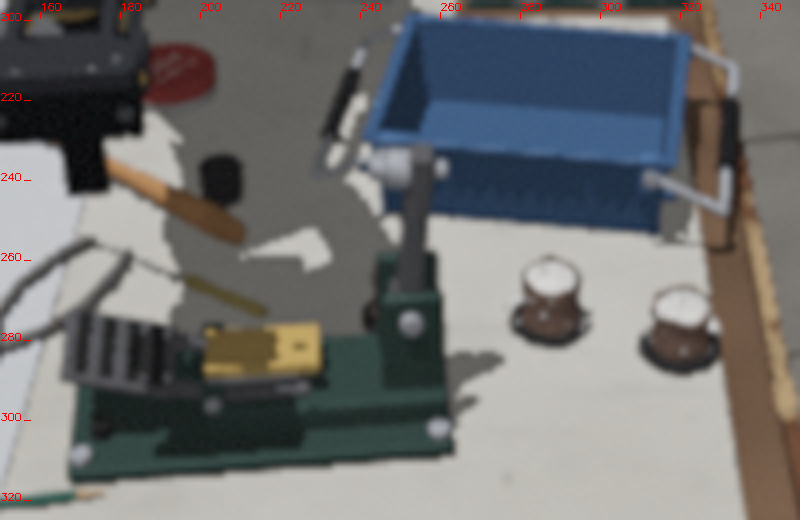

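step_arm(
  steps=[
    [0.272,0.002,0,0,0,0,-0.4],
    [0.272,0.002,0,0,0,0,-0.4],
    [0.272,0.002,0,0,0,0,-0.4],
    [0.272,0.002,0,0,0,0,-0.4],
    [0.272,0.002,0.3,0,0,0,-0.4],
    [0.272,0.002,0.3,0,0,0,-0.4],
    [0.272,0.002,0.3,0,0,0,-0.4],
    [0.272,0.002,0.3,0,0,0,-0.4],
  ],
)

```text
time_s: 11.4
position: [0.4084, -0.2477, 0.1146]
tcp_rot: [[0.995, 0.095, -0.007], [0.095, -0.995, 0.007], [-0.007, -0.008, -1.0]]
force: [0.7, 0.2, 0.3]
opening: 0.699
grasp_force: 0.0
```

```bash
python3 - <<'E'
from h import *
st()
plan((.411,-.2488,.0705,5.5,-.4))
s=cam("side"); f=lambda x,y:(150+x/4,195+y/4)
P=np.array([w(s,*f(*p),.066)[:2] for p in [(368,133),(668,160),(690,35),(412,13)]]);print(P.round(4).tolist(),P.mean(0))
E
```

```text
t11.40 p [ 0.4084 -0.2477  0.1146] R [[0.995, 0.095, -0.007], [0.095, -0.995, 0.007], [-0.007, -0.008, -1.0]] F [0.7 0.2 0.3] op 0.699 gf 0.0 q6 40
[np.float64(0.0092), np.float64(0.0055), np.float64(0.1469), 0, 0, np.float64(-0.001), -0.4] x 3
[[0.4616, -0.0593], [0.6488, -0.0904], [0.677, 0.0607], [0.4857, 0.0917]] [0.56828245 0.0006684 ]
```

step_arm(
  steps=[
    [0.002,0.002,0.08,0,0,0,-0.4],
    [0.002,0.002,0.13,0,0,0,-0.4],
    [0.002,0.002,0.143,0,0,0,-0.4],
    [0.002,0.002,0.143,0,0,0,-0.4],
    [0.002,0.002,0.143,0,0,0,1],
    [0.002,0.002,0.143,0,0,0,1],
    [0.002,0.002,0.143,0,0,0,1],
    [0.002,0.002,0.143,0,0,0,1],
  ],
)

```text
time_s: 12.12
position: [0.4125, -0.2507, 0.0754]
tcp_rot: [[0.995, 0.096, 0.001], [0.096, -0.995, -0.001], [0.001, 0.001, -1.0]]
force: [-0.9, -1.0, -0.6]
opening: 0.486
grasp_force: 0.0
```

step_arm(
  steps=[
    [0,0,0,0,0,0,1],
    [0,0,0,0,0,0,1],
    [0,0,0,0,0,0,1],
    [0,0,0,0,0,0,1],
    [0,0,0,0,0,0,1],
  ],
)

```text
time_s: 12.53
position: [0.4122, -0.2503, 0.0748]
tcp_rot: [[0.995, 0.096, 0.0], [0.096, -0.995, -0.0], [0.0, 0.0, -1.0]]
force: [0.9, 0.5, 6.4]
opening: 0.369
grasp_force: 30.0
```

step_arm(
  steps=[
    [0,0,-0.04,0,0,0,1],
    [0,0,-0.12,0,0,0,1],
    [0,0,-0.6,0,0,0,1],
    [0,0,-0.6,0,0,0,1],
    [0,0,-0.6,0,0,0,1],
    [0,0,-0.6,0,0,0,1],
    [0,0,-0.6,0,0,0,1],
    [0,0,-0.6,0,0,0,1],
  ],
)

```text
time_s: 13.2
position: [0.4122, -0.2504, 0.2551]
tcp_rot: [[0.995, 0.096, 0.002], [0.096, -0.995, -0.002], [0.001, 0.002, -1.0]]
force: [-0.2, -0.4, -1.0]
opening: 0.368
grasp_force: 30.0
```

```bash
cat >>h.py <<'E'
def T(x,y,C=(.567,0.0),a=-9):
    t=np.radians(a); return np.array([C[0]+x*np.cos(t)-y*np.sin(t),C[1]+x*np.sin(t)+y*np.cos(t)])
E
python3 - <<'E'
from h import *
st()
x,y=T(-.042,.027); print(x,y)
plan((x,y-.06,.25,-1.5,1),(x,y,.12,-9,1),(x,y,.04,-9,1))
E
```

```text
t13.20 p [ 0.4122 -0.2504  0.2551] R [[0.995, 0.096, 0.002], [0.096, -0.995, -0.002], [0.001, 0.002, -1.0]] F [-0.2 -0.4 -1. ] op 0.368 gf 30.0 q6 40
0.5297408202510904 0.03323783272775842
[np.float64(0.4612), np.float64(-0.7045), np.float64(0.0164), 0, 0, np.float64(0.155), 1] x 8
[np.float64(-0.0052), np.float64(-0.1999), np.float64(0.4333), 0, 0, 0.167, 1] x 5
[np.float64(0.0), np.float64(0.0), np.float64(0.2667), 0, 0, 0.0, 1] x 3
```

```bash
python3 - <<'E'
from h import *
s=cam("side"); print(px(s,(.412,-.25,.23)),px(s,(.411,-.249,.05)))
crop(s,150,150,310,300,4,"s7.png")
E
```

```text
[210.96434954 213.08515263] [215.68630241 281.73368555]
```

View pics/s7.png

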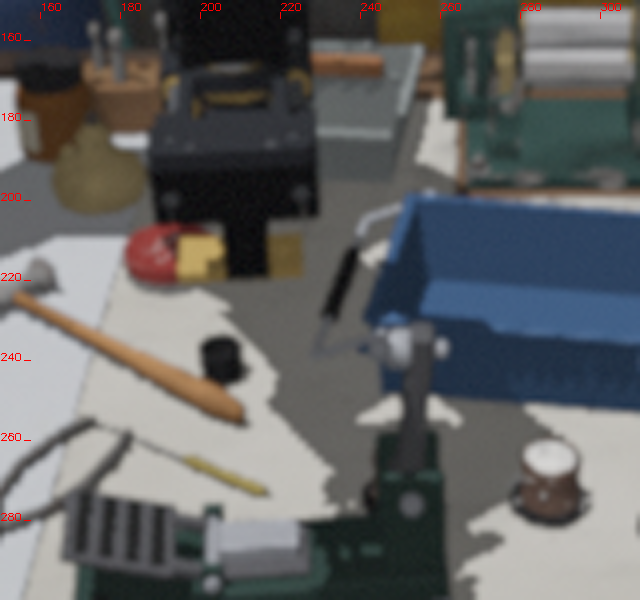

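step_arm(
  steps=[
    [0.06,-0.08,0,0,0,0.02,1],
    [0.12,-0.18,0,0,0,0.04,1],
    [0.18,-0.28,0,0,0,0.06,1],
    [0.24,-0.38,0,0,0,0.08,1],
    [0.31,-0.48,0,0,0,0.1,1],
    [0.37,-0.57,0,0,0,0.13,1],
    [0.43,-0.65,0,0,0,0.15,1],
    [0.46,-0.7,0,0,0,0.155,1],
  ],
)

```text
time_s: 13.92
position: [0.5293, -0.0251, 0.2515]
tcp_rot: [[1.0, -0.025, -0.005], [-0.025, -1.0, 0.002], [-0.005, -0.002, -1.0]]
force: [1.4, -0.8, -1.8]
opening: 0.367
grasp_force: 30.0
```

step_arm(
  steps=[
    [0,-0.07,0.06,0,0,0.06,1],
    [0,-0.14,0.14,0,0,0.12,1],
    [-0.005,-0.2,0.22,0,0,0.167,1],
    [-0.005,-0.2,0.3,0,0,0.167,1],
    [-0.005,-0.2,0.38,0,0,0.167,1],
    [-0.005,-0.2,0.43,0,0,0.167,1],
    [-0.005,-0.2,0.43,0,0,0.167,1],
    [-0.005,-0.2,0.43,0,0,0.167,1],
  ],
)

```text
time_s: 14.58
position: [0.5274, 0.0322, 0.1229]
tcp_rot: [[0.988, -0.157, -0.006], [-0.157, -0.988, 0.001], [-0.007, 0.0, -1.0]]
force: [0.5, 0.4, -0.5]
opening: 0.365
grasp_force: 30.0
```

```bash
python3 - <<'E'
from h import *
st()
x,y=T(-.042,.027)
plan((x,y,.034,-9,1))
E
```

```text
t14.58 p [0.5274 0.0322 0.1229] R [[0.988, -0.157, -0.006], [-0.157, -0.988, 0.001], [-0.007, 0.0, -1.0]] F [ 0.5  0.4 -0.5] op 0.365 gf 30.0 q6 90
[np.float64(0.0091), np.float64(-0.0045), np.float64(0.2962), 0, 0, np.float64(-0.0), 1] x 4
```

step_arm(
  steps=[
    [0.006,0,0.06,0,0,0,1],
    [0.006,0,0.15,0,0,0,1],
    [0.006,0,0.23,0,0,0,1],
    [0.006,0,0.26,0,0,0,1],
    [0.006,0,0.28,0,0,0,1],
    [0.006,0,0.29,0,0,0,1],
    [0.006,0,0.29,0,0,0,1],
  ],
)

```text
time_s: 15.17
position: [0.5317, 0.0316, 0.0387]
tcp_rot: [[0.988, -0.157, 0.001], [-0.157, -0.988, -0.0], [0.001, -0.0, -1.0]]
force: [0.1, -0.3, -0.4]
opening: 0.369
grasp_force: 30.0
```

step_arm(
  steps=[
    [0,0,0.004,0,0,0,1],
    [0,0,0.01,0,0,0,1],
    [0,0,0.01,0,0,0,1],
  ],
)

```text
time_s: 15.42
position: [0.5317, 0.0317, 0.036]
tcp_rot: [[0.988, -0.156, 0.001], [-0.156, -0.988, -0.0], [0.001, -0.0, -1.0]]
force: [-1.1, -0.4, -1.1]
opening: 0.366
grasp_force: 30.0
```

Lower 2 mm more, then open a little and lift.

step_arm(
  steps=[
    [0,0,0.004,0,0,0,1],
    [0,0,0.008,0,0,0,1],
    [0,0,0.008,0,0,0,1],
    [0,0,0.008,0,0,0,0.1],
    [0,0,0.008,0,0,0,0.1],
    [0,0,0.008,0,0,0,0.1],
    [0,0,0.008,0,0,0,0.1],
    [0,0,0.008,0,0,0,0.1],
  ],
)

```text
time_s: 16.08
position: [0.5311, 0.0317, 0.0329]
tcp_rot: [[0.988, -0.157, -0.0], [-0.157, -0.988, 0.0], [-0.0, -0.0, -1.0]]
force: [-0.3, -0.4, -0.4]
opening: 0.444
grasp_force: 0.0
```

step_arm(
  steps=[
    [0,0,-0.03,0,0,0,0.1],
    [0,0,-0.1,0,0,0,0.1],
    [0,0,-0.6,0,0,0,-0.3],
    [0,0,-0.6,0,0,0,-0.3],
    [0,0,-0.6,0,0,0,-0.3],
    [0,0,-0.6,0,0,0,-0.3],
    [0,0,-0.6,0,0,0,-0.3],
    [0,0,-0.6,0,0,0,-0.3],
  ],
)

```text
time_s: 16.75
position: [0.532, 0.0316, 0.2152]
tcp_rot: [[0.988, -0.156, 0.005], [-0.156, -0.988, -0.001], [0.005, -0.0, -1.0]]
force: [-0.1, 0.4, -0.7]
opening: 0.643
grasp_force: 0.0
```

```bash
cat >>h.py <<'E'
def both(fn):
    c=cam("top"); s=cam("side"); crop(c,228,128,418,258,4,"_a.png"); crop(s,230,190,350,300,4,"_b.png")
    a=cv2.resize(cv2.imread("pics/_a.png"),None,fx=.75,fy=.75); a=cv2.imread("pics/_a.png")[:,:]; b=cv2.imread("pics/_b.png")
    cv2.imwrite("pics/"+fn,a); return c,s,b
E
python3 - <<'E'
from h import *
c=cam("top"); s=cam("side")
crop(c,318,135,418,255,4,"_a.png"); crop(s,250,190,350,310,4,"_b.png")
cv2.imwrite("pics/m1.png",np.hstack([cv2.imread("pics/_a.png"),cv2.imread("pics/_b.png")]))
E
```

```text
(no output)
```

View pics/m1.png

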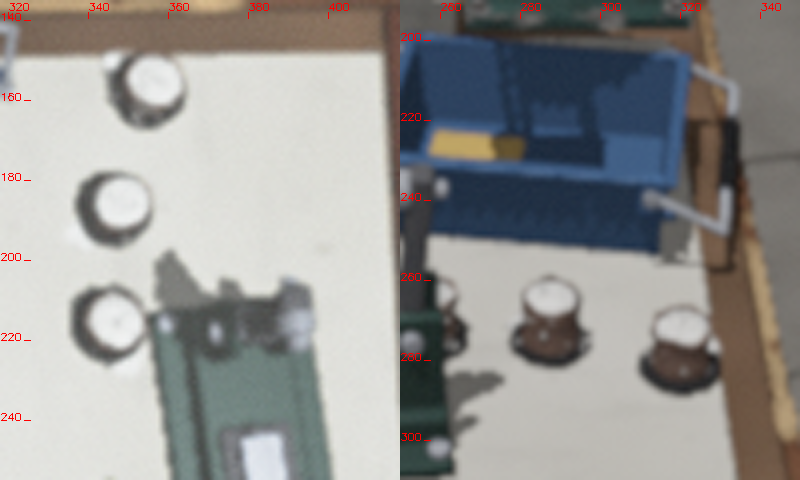

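```bash
python3 - <<'E'
from h import *
c=cam("top"); s=cam("side")
for p in [(357.25,155),(348.5,185.5),(346.75,215)]: print(w(c,*p,.038).round(4))
for p in [(320.5,271.25),(288,264)]: print(w(s,*p,.038).round(4))
st()
plan((.498,-.158,.2,81,-.3),(.498,-.158,.08,81,-.3))
E
```

```text
[ 0.6467 -0.193   0.038 ]
[ 0.571  -0.1685  0.038 ]
[ 0.4985 -0.1615  0.038 ]
[ 0.649  -0.1982  0.038 ]
[ 0.5745 -0.1706  0.038 ]
t16.95 p [0.5299 0.0318 0.2114] R [[0.988, -0.157, -0.004], [-0.157, -0.988, 0.001], [-0.004, 0.0, -1.0]] F [-0.7  0.1 -0.4] op 0.650 gf 0.0 q6 90
[np.float64(-0.0058), np.float64(0.6416), np.float64(0.0379), 0, 0, np.float64(-2.0), -0.3] x 14
[np.float64(0.0), np.float64(0.0), np.float64(0.4), 0, 0, 0.0, -0.3] x 4
```

step_arm(
  steps=[
    [0,0.65,0,0,0,-1,-0.4],
    [0,0.65,0,0,0,-1,-0.4],
    [0,0.65,0,0,0,-1,-0.4],
    [0,0.65,0,0,0,-1,-0.4],
    [0,0.65,0,0,0,-1,-0.4],
    [0,0.65,0,0,0,-1,-0.4],
    [0,0.65,0,0,0,-1,-0.4],
    [0,0.65,0,0,0,-1,-0.4],
  ],
)

```text
time_s: 17.62
position: [0.4996, -0.1618, 0.2112]
tcp_rot: [[0.81, 0.587, -0.003], [0.587, -0.81, 0.002], [-0.002, -0.004, -1.0]]
force: [-0.3, 0.3, -0.5]
opening: 0.7
grasp_force: 0.0
```

step_arm(
  steps=[
    [0,0,0,0,0,-1,-0.4],
    [0,0,0,0,0,-1,-0.4],
    [0,0,0,0,0,-1,-0.4],
    [0,0,0,0,0,-1,-0.4],
    [0,0,0,0,0,-1,-0.4],
    [0,0,0,0,0,-1,-0.4],
    [0,0,0,0,0,-1,-0.4],
    [0,0,0,0,0,-1,-0.4],
  ],
)

```text
time_s: 18.28
position: [0.5002, -0.1599, 0.2118]
tcp_rot: [[0.157, 0.988, -0.002], [0.988, -0.157, 0.001], [0.001, -0.003, -1.0]]
force: [0.2, 0.1, 0.1]
opening: 0.694
grasp_force: 0.0
```

```bash
python3 - <<'E'
from h import *
st()
plan((.500,-.163,.06,81,-.4),(.500,-.163,.035,81,-.3))
E
```

```text
t18.28 p [ 0.5002 -0.1599  0.2118] R [[0.157, 0.988, -0.002], [0.988, -0.157, 0.001], [0.001, -0.003, -1.0]] F [0.2 0.1 0.1] op 0.694 gf 0.0 q6 -21
[np.float64(-0.0109), np.float64(0.0023), np.float64(0.506), 0, 0, np.float64(-0.001), -0.4] x 5
[np.float64(0.0), np.float64(0.0), np.float64(0.0833), 0, 0, 0.0, -0.3] x 2
```

step_arm(
  steps=[
    [-0.01,0,0.12,0,0,0,-0.25],
    [-0.01,0,0.24,0,0,0,-0.25],
    [-0.01,0,0.36,0,0,0,-0.25],
    [-0.01,0,0.45,0,0,0,-0.25],
    [-0.01,0,0.53,0,0,0,-0.25],
    [-0.01,0,0.585,0,0,0,-0.25],
    [-0.01,0,0.585,0,0,0,-0.25],
    [-0.01,0,0.585,0,0,0,1],
  ],
)

```text
time_s: 18.95
position: [0.4994, -0.163, 0.0363]
tcp_rot: [[0.158, 0.987, -0.003], [0.987, -0.158, 0.002], [0.001, -0.003, -1.0]]
force: [0.2, 0.3, 0.1]
opening: 0.594
grasp_force: 0.0
```

step_arm(
  steps=[
    [0,0,0,0,0,0,1],
    [0,0,0,0,0,0,1],
    [0,0,0,0,0,0,1],
    [0,0,0,0,0,0,1],
    [0,0,0,0,0,0,1],
    [0,0,0,0,0,0,1],
  ],
)

```text
time_s: 19.45
position: [0.5007, -0.1641, 0.0386]
tcp_rot: [[0.157, 0.988, 0.002], [0.988, -0.157, -0.001], [-0.001, 0.002, -1.0]]
force: [-0.4, 1.4, 6.9]
opening: 0.385
grasp_force: 30.1
```

```bash
python3 - <<'E'
from h import *
st()
x,y=T(-.042,-.032);print(x,y)
plan((.500,-.163,.16,81,1),(x,y,.16,81,1),(x,y,.04,81,1))
E
```

```text
t19.45 p [ 0.5007 -0.1641  0.0386] R [[0.157, 0.988, 0.002], [0.988, -0.157, -0.001], [-0.001, 0.002, -1.0]] F [-0.4  1.4  6.9] op 0.385 gf 30.1 q6 -21
0.5205111868137167 -0.025035779367354714
[np.float64(0.0029), np.float64(-0.0022), np.float64(-0.4046), 0, 0, np.float64(-0.0), 1] x 4
[np.float64(0.4649), np.float64(-0.0044), np.float64(0.0), 0, 0, 0.0, 1] x 5
[np.float64(0.0), np.float64(0.0), np.float64(0.4), 0, 0, 0.0, 1] x 4
```

step_arm(
  steps=[
    [0,0,-0.05,0,0,0,1],
    [0,0,-0.15,0,0,0,1],
    [0,0,-0.27,0,0,0,1],
    [0,0,-0.4,0,0,0,1],
    [0.08,-0.003,-0.4,0,0,0,1],
    [0.18,-0.003,-0.4,0,0,0,1],
    [0.28,-0.003,-0.4,0,0,0,1],
    [0.38,-0.004,-0.4,0,0,0,1],
  ],
)

```text
time_s: 20.12
position: [0.5169, -0.0502, 0.1581]
tcp_rot: [[0.158, 0.987, 0.001], [0.987, -0.158, -0.0], [-0.0, 0.001, -1.0]]
force: [-0.3, -0.5, -0.9]
opening: 0.389
grasp_force: 30.0
```

step_arm(
  steps=[
    [0.085,0,0,0,0,0,1],
    [0.085,0,0,0,0,0,1],
    [0.085,0,0,0,0,0,1],
    [0.085,0,0,0,0,0,1],
  ],
)

```text
time_s: 20.45
position: [0.5208, -0.0262, 0.1575]
tcp_rot: [[0.156, 0.988, 0.0], [0.988, -0.156, -0.001], [-0.0, 0.0, -1.0]]
force: [-1.0, -0.5, -0.5]
opening: 0.391
grasp_force: 30.0
```

```bash
python3 - <<'E'
from h import *
st()
x,y=T(-.042,-.032);print(x,y)
plan((x,y,.044,81,1))
E
```

```text
t20.45 p [ 0.5208 -0.0262  0.1575] R [[0.156, 0.988, 0.0], [0.988, -0.156, -0.001], [-0.0, 0.0, -1.0]] F [-1.  -0.5 -0.5] op 0.391 gf 30.0 q6 -6
0.5205111868137167 -0.025035779367354714
[np.float64(0.0038), np.float64(-0.0018), np.float64(0.3784), 0, 0, np.float64(0.001), 1] x 4
```

step_arm(
  steps=[
    [0.003,0,0.1,0,0,0,1],
    [0.003,0,0.2,0,0,0,1],
    [0.003,0,0.29,0,0,0,1],
    [0.003,0,0.34,0,0,0,1],
    [0.003,0,0.36,0,0,0,1],
    [0.003,0,0.375,0,0,0,1],
    [0.003,0,0.383,0,0,0,1],
    [0.003,0,0.383,0,0,0,1],
  ],
)

```text
time_s: 21.12
position: [0.5216, -0.0258, 0.0433]
tcp_rot: [[0.157, 0.988, 0.001], [0.988, -0.157, -0.001], [-0.0, 0.001, -1.0]]
force: [-0.4, -0.7, -2.0]
opening: 0.387
grasp_force: 30.0
```

step_arm(
  steps=[
    [0,0,0,0,0,0,0],
    [0,0,0,0,0,0,-0.05],
    [0,0,0,0,0,0,-0.05],
    [0,0,0,0,0,0,-0.05],
    [0,0,0,0,0,0,-0.05],
  ],
)

```text
time_s: 21.53
position: [0.5213, -0.025, 0.043]
tcp_rot: [[0.156, 0.988, 0.001], [0.988, -0.156, -0.0], [-0.0, 0.001, -1.0]]
force: [0.3, 0.4, 0.8]
opening: 0.52
grasp_force: 0.0
```

step_arm(
  steps=[
    [0,0,-0.05,0,0,0,-0.05],
    [0,0,-0.15,0,0,0,-0.05],
    [0,0,-0.4,0,0,0,-0.2],
    [0,0,-0.4,0,0,0,-0.2],
    [0,0,-0.4,0,0,0,-0.2],
    [0,0,-0.4,0,0,0,-0.2],
  ],
)

```text
time_s: 22.03
position: [0.5224, -0.0253, 0.1648]
tcp_rot: [[0.156, 0.988, 0.005], [0.988, -0.156, -0.001], [-0.001, 0.006, -1.0]]
force: [-0.9, 0.3, -0.9]
opening: 0.596
grasp_force: 0.0
```

```bash
python3 - <<'E'
from h import *
st()
plan((.573,-.170,.16,81,-.2),(.573,-.170,.037,81,-.2))
E
```

```text
t22.03 p [ 0.5224 -0.0253  0.1648] R [[0.156, 0.988, 0.005], [0.988, -0.156, -0.001], [-0.001, 0.006, -1.0]] F [-0.9  0.3 -0.9] op 0.596 gf 0.0 q6 -6
[np.float64(-0.4502), np.float64(0.2419), np.float64(0.0177), 0, 0, np.float64(0.0), -0.2] x 5
[np.float64(0.0), np.float64(0.0), np.float64(0.41), 0, 0, 0.0, -0.2] x 4
```

step_arm(
  steps=[
    [-0.45,0.243,0,0,0,0,-0.25],
    [-0.45,0.243,0,0,0,0,-0.25],
    [-0.45,0.243,0,0,0,0,-0.25],
    [-0.45,0.243,0,0,0,0,-0.25],
    [-0.45,0.243,0,0,0,0,-0.25],
    [-0.45,0.243,0.1,0,0,0,-0.25],
    [-0.45,0.243,0.15,0,0,0,-0.25],
    [-0.45,0.243,0.15,0,0,0,-0.25],
  ],
)

```text
time_s: 22.7
position: [0.5681, -0.1678, 0.1127]
tcp_rot: [[0.157, 0.988, -0.01], [0.988, -0.157, 0.005], [0.004, -0.011, -1.0]]
force: [-0.3, 0.6, 0.3]
opening: 0.623
grasp_force: 0.0
```

```bash
python3 - <<'E'
from h import *
st()
plan((.573,-.170,.0385,81,-.2))
s=cam("side"); im=s["image"]; print(px(s,(.573,-.17,.038)))
crop(s,250,190,350,310,4,"_b.png")
E
```

```text
t22.70 p [ 0.5681 -0.1678  0.1127] R [[0.157, 0.988, -0.01], [0.988, -0.157, 0.005], [0.004, -0.011, -1.0]] F [-0.3  0.6  0.3] op 0.623 gf 0.0 q6 -18
[np.float64(-0.0055), np.float64(0.0201), np.float64(0.247), 0, 0, np.float64(-0.001), -0.2] x 3
[287.33873492 263.85725393]
```

step_arm(
  steps=[
    [0,0.006,0.1,0,0,0,-0.25],
    [0,0.006,0.17,0,0,0,-0.25],
    [0,0.006,0.24,0,0,0,-0.25],
    [0,0.006,0.24,0,0,0,-0.25],
    [0,0.006,0.24,0,0,0,1],
    [0,0.006,0.24,0,0,0,1],
    [0,0.006,0.24,0,0,0,1],
    [0,0.006,0.24,0,0,0,1],
  ],
)

```text
time_s: 23.42
position: [0.5743, -0.1703, 0.0472]
tcp_rot: [[0.156, 0.988, 0.002], [0.988, -0.156, -0.001], [-0.001, 0.002, -1.0]]
force: [-1.0, -0.0, 1.1]
opening: 0.407
grasp_force: 0.5
```

step_arm(
  steps=[
    [0,0,0,0,0,0,1],
    [0,0,0,0,0,0,1],
    [0,0,0,0,0,0,1],
    [0,0,0,0,0,0,1],
  ],
)

```text
time_s: 23.75
position: [0.5742, -0.1702, 0.0471]
tcp_rot: [[0.157, 0.988, 0.002], [0.988, -0.157, -0.001], [-0.0, 0.002, -1.0]]
force: [-1.5, 0.7, 6.5]
opening: 0.374
grasp_force: 30.1
```

```bash
python3 - <<'E'
from h import *
st()
x,y=T(.042,-.032);print(x,y)
plan((.573,-.17,.16,81,1),(x,y,.16,81,1),(x,y,.04,81,1))
E
```

```text
t23.75 p [ 0.5742 -0.1702  0.0471] R [[0.157, 0.988, 0.002], [0.988, -0.157, -0.001], [-0.0, 0.002, -1.0]] F [-1.5  0.7  6.5] op 0.374 gf 30.1 q6 -18
0.6034770074237084 -0.03817627443073411
[np.float64(0.0), np.float64(-0.0034), np.float64(-0.3764), 0, 0, np.float64(-0.0), 1] x 4
[np.float64(0.4499), np.float64(0.0316), np.float64(0.0), 0, 0, 0.0, 1] x 5
[np.float64(0.0), np.float64(0.0), np.float64(0.4), 0, 0, 0.0, 1] x 4
```

step_arm(
  steps=[
    [0,0,-0.05,0,0,0,1],
    [0,0,-0.15,0,0,0,1],
    [0,0,-0.27,0,0,0,1],
    [0,0,-0.38,0,0,0,1],
    [0.08,0.01,-0.38,0,0,0,1],
    [0.18,0.02,-0.38,0,0,0,1],
    [0.28,0.028,-0.38,0,0,0,1],
    [0.38,0.028,-0.38,0,0,0,1],
  ],
)

```text
time_s: 24.42
position: [0.6004, -0.058, 0.1602]
tcp_rot: [[0.158, 0.987, 0.002], [0.987, -0.158, -0.0], [-0.0, 0.002, -1.0]]
force: [0.0, 0.6, -1.9]
opening: 0.374
grasp_force: 30.0
```

step_arm(
  steps=[
    [0.07,0,0,0,0,0,1],
    [0.07,0,0,0,0,0,1],
    [0.07,0,0,0,0,0,1],
    [0.07,0,0,0,0,0,1],
  ],
)

```text
time_s: 24.75
position: [0.603, -0.0384, 0.1596]
tcp_rot: [[0.156, 0.988, 0.0], [0.988, -0.156, -0.001], [-0.001, 0.0, -1.0]]
force: [-0.4, -0.0, -0.8]
opening: 0.373
grasp_force: 30.0
```

```bash
python3 - <<'E'
from h import *
st()
x,y=T(.042,-.032);print(x,y)
plan((x,y,.052,81,1))
E
```

```text
t24.75 p [ 0.603  -0.0384  0.1596] R [[0.156, 0.988, 0.0], [0.988, -0.156, -0.001], [-0.001, 0.0, -1.0]] F [-0.4 -0.  -0.8] op 0.373 gf 30.0 q6 -5
0.6034770074237084 -0.03817627443073411
[np.float64(0.001), np.float64(0.0012), np.float64(0.3588), 0, 0, np.float64(0.0), 1] x 4
```

step_arm(
  steps=[
    [0,0,0.1,0,0,0,1],
    [0,0,0.2,0,0,0,1],
    [0,0,0.28,0,0,0,1],
    [0,0,0.32,0,0,0,1],
    [0,0,0.34,0,0,0,1],
    [0,0,0.355,0,0,0,1],
    [0,0,0.361,0,0,0,1],
    [0,0,0.361,0,0,0,1],
  ],
)

```text
time_s: 25.42
position: [0.6038, -0.0385, 0.052]
tcp_rot: [[0.157, 0.988, 0.002], [0.988, -0.157, -0.0], [-0.0, 0.002, -1.0]]
force: [0.4, 0.1, -1.4]
opening: 0.372
grasp_force: 30.0
```

step_arm(
  steps=[
    [0,0,0,0,0,0,0],
    [0,0,0,0,0,0,-0.05],
    [0,0,0,0,0,0,-0.05],
    [0,0,0,0,0,0,-0.05],
    [0,0,0,0,0,0,-0.05],
  ],
)

```text
time_s: 25.83
position: [0.6034, -0.038, 0.0518]
tcp_rot: [[0.156, 0.988, 0.001], [0.988, -0.156, -0.0], [-0.0, 0.001, -1.0]]
force: [0.1, 0.1, 0.9]
opening: 0.518
grasp_force: 0.0
```

step_arm(
  steps=[
    [0,0,-0.05,0,0,0,-0.05],
    [0,0,-0.15,0,0,0,-0.05],
    [0,0,-0.4,0,0,0,-0.2],
    [0,0,-0.4,0,0,0,-0.2],
    [0,0,-0.4,0,0,0,-0.2],
    [0,0,-0.4,0,0,0,-0.2],
    [0,0,-0.4,0,0,0,-0.2],
  ],
)

```text
time_s: 26.42
position: [0.6025, -0.0378, 0.1711]
tcp_rot: [[0.156, 0.988, -0.001], [0.988, -0.156, 0.0], [0.0, -0.001, -1.0]]
force: [0.1, 0.2, -0.8]
opening: 0.598
grasp_force: 0.0
```

```bash
python3 - <<'E'
from h import *
st()
plan((.648,-.196,.16,81,-.2),(.648,-.196,.037,81,-.2))
E
```

```text
t26.42 p [ 0.6025 -0.0378  0.1711] R [[0.156, 0.988, -0.001], [0.988, -0.156, 0.0], [0.0, -0.001, -1.0]] F [ 0.1  0.2 -0.8] op 0.598 gf 0.0 q6 -5
[np.float64(-0.497), np.float64(0.2324), np.float64(0.0369), 0, 0, np.float64(-0.0), -0.2] x 5
[np.float64(0.0), np.float64(0.0), np.float64(0.41), 0, 0, 0.0, -0.2] x 4
```

step_arm(
  steps=[
    [-0.495,0.233,0,0,0,0,-0.25],
    [-0.495,0.233,0,0,0,0,-0.25],
    [-0.495,0.233,0,0,0,0,-0.25],
    [-0.495,0.233,0,0,0,0,-0.25],
    [-0.495,0.233,0,0,0,0,-0.25],
    [-0.495,0.233,0.1,0,0,0,-0.25],
    [-0.495,0.233,0.15,0,0,0,-0.25],
    [-0.495,0.233,0.15,0,0,0,-0.25],
  ],
)

```text
time_s: 27.08
position: [0.6447, -0.1941, 0.1198]
tcp_rot: [[0.157, 0.987, -0.012], [0.988, -0.157, 0.006], [0.004, -0.012, -1.0]]
force: [-1.0, -0.1, -1.0]
opening: 0.627
grasp_force: 0.0
```

step_arm(
  steps=[
    [0,0,0,0,0,0,-0.25],
    [0,0,0,0,0,0,-0.25],
  ],
)

```text
time_s: 27.25
position: [0.6488, -0.1953, 0.1259]
tcp_rot: [[0.156, 0.988, -0.001], [0.988, -0.156, 0.0], [0.0, -0.001, -1.0]]
force: [-0.6, -0.5, -0.2]
opening: 0.622
grasp_force: 0.0
```

```bash
python3 - <<'E'
from h import *
st()
plan((.648,-.196,.04,81,-.2))
E
```

```text
t27.25 p [ 0.6488 -0.1953  0.1259] R [[0.156, 0.988, -0.001], [0.988, -0.156, 0.0], [0.0, -0.001, -1.0]] F [-0.6 -0.5 -0.2] op 0.622 gf 0.0 q6 -17
[np.float64(-0.0028), np.float64(-0.0022), np.float64(0.2863), 0, 0, np.float64(0.0), -0.2] x 4
```

step_arm(
  steps=[
    [0,0,0.1,0,0,0,-0.25],
    [0,0,0.2,0,0,0,-0.25],
    [0,0,0.27,0,0,0,-0.25],
    [0,0,0.27,0,0,0,-0.25],
    [0,0,0.27,0,0,0,1],
    [0,0,0.27,0,0,0,1],
    [0,0,0.27,0,0,0,1],
    [0,0,0.27,0,0,0,1],
  ],
)

```text
time_s: 27.92
position: [0.6499, -0.1961, 0.0475]
tcp_rot: [[0.156, 0.988, 0.003], [0.988, -0.156, -0.001], [-0.001, 0.003, -1.0]]
force: [-1.4, 0.4, 1.3]
opening: 0.403
grasp_force: 0.6
```

step_arm(
  steps=[
    [0,0,0,0,0,0,1],
    [0,0,0,0,0,0,1],
    [0,0,0,0,0,0,1],
    [0,0,0,0,0,0,1],
  ],
)

```text
time_s: 28.25
position: [0.6497, -0.196, 0.0473]
tcp_rot: [[0.157, 0.988, 0.002], [0.988, -0.157, -0.001], [-0.001, 0.002, -1.0]]
force: [-1.0, -0.2, 7.1]
opening: 0.371
grasp_force: 30.1
```

```bash
python3 - <<'E'
from h import *
st()
x,y=T(.042,.032);print(x,y)
plan((.648,-.196,.16,81,1),(.61,-.07,.16,81,1),(x,y,.16,81,1),(x,y,.04,81,1))
E
```

```text
t28.25 p [ 0.6497 -0.196   0.0473] R [[0.157, 0.988, 0.002], [0.988, -0.157, -0.001], [-0.001, 0.002, -1.0]] F [-1.  -0.2  7.1] op 0.371 gf 30.1 q6 -17
0.6134888131862832 0.025035779367354714
[np.float64(-0.0012), np.float64(-0.0047), np.float64(-0.3756), 0, 0, np.float64(-0.0), 1] x 4
[np.float64(0.395), np.float64(-0.1908), np.float64(0.0), 0, 0, 0.0, 1] x 5
[np.float64(0.3147), np.float64(-0.0381), np.float64(0.0), 0, 0, 0.0, 1] x 4
[np.float64(0.0), np.float64(0.0), np.float64(0.4), 0, 0, 0.0, 1] x 4
```

step_arm(
  steps=[
    [0,0,-0.05,0,0,0,1],
    [0,0,-0.15,0,0,0,1],
    [0,0,-0.27,0,0,0,1],
    [0,0,-0.38,0,0,0,1],
    [0.08,-0.04,-0.38,0,0,0,1],
    [0.18,-0.09,-0.38,0,0,0,1],
    [0.28,-0.13,-0.38,0,0,0,1],
    [0.38,-0.18,-0.38,0,0,0,1],
  ],
)

```text
time_s: 28.92
position: [0.6134, -0.0738, 0.1607]
tcp_rot: [[0.158, 0.987, 0.002], [0.987, -0.158, -0.0], [-0.0, 0.002, -1.0]]
force: [0.2, 0.6, -0.6]
opening: 0.372
grasp_force: 30.0
```

step_arm(
  steps=[
    [0.1,-0.03,0,0,0,0,1],
    [0.2,-0.045,0,0,0,0,1],
    [0.29,-0.053,0,0,0,0,1],
    [0.33,-0.053,0,0,0,0,1],
    [0.33,-0.053,0,0,0,0,1],
    [0.33,-0.053,0,0,0,0,1],
    [0.33,-0.053,0,0,0,0,1],
  ],
)

```text
time_s: 29.5
position: [0.6136, 0.0244, 0.1596]
tcp_rot: [[0.157, 0.988, 0.001], [0.988, -0.157, -0.001], [-0.001, 0.001, -1.0]]
force: [0.1, -0.2, -1.5]
opening: 0.369
grasp_force: 30.0
```

```bash
python3 - <<'E'
from h import *
st()
x,y=T(.042,.032)
plan((x,y,.052,81,1))
E
```

```text
t29.50 p [0.6136 0.0244 0.1596] R [[0.157, 0.988, 0.001], [0.988, -0.157, -0.001], [-0.001, 0.001, -1.0]] F [ 0.1 -0.2 -1.5] op 0.369 gf 30.0 q6 1
[np.float64(0.0024), np.float64(-0.0008), np.float64(0.3586), 0, 0, np.float64(-0.001), 1] x 4
```

step_arm(
  steps=[
    [0,0,0.1,0,0,0,1],
    [0,0,0.2,0,0,0,1],
    [0,0,0.28,0,0,0,1],
    [0,0,0.32,0,0,0,1],
    [0,0,0.34,0,0,0,1],
    [0,0,0.355,0,0,0,1],
    [0,0,0.361,0,0,0,1],
    [0,0,0.361,0,0,0,1],
  ],
)

```text
time_s: 30.17
position: [0.6141, 0.0251, 0.052]
tcp_rot: [[0.157, 0.988, 0.002], [0.988, -0.157, -0.0], [-0.0, 0.002, -1.0]]
force: [0.4, 0.2, -1.5]
opening: 0.371
grasp_force: 30.0
```

step_arm(
  steps=[
    [0,0,0,0,0,0,0],
    [0,0,0,0,0,0,-0.05],
    [0,0,0,0,0,0,-0.05],
    [0,0,0,0,0,0,-0.05],
    [0,0,0,0,0,0,-0.05],
  ],
)

```text
time_s: 30.58
position: [0.6135, 0.0258, 0.0515]
tcp_rot: [[0.156, 0.988, 0.001], [0.988, -0.156, -0.0], [0.0, 0.001, -1.0]]
force: [-0.1, 0.2, -1.1]
opening: 0.517
grasp_force: 0.0
```

step_arm(
  steps=[
    [0,0,-0.05,0,0,0,-0.05],
    [0,0,-0.15,0,0,0,-0.05],
    [0,0,-0.6,0,0,0,-0.2],
    [0,0,-0.6,0,0,0,-0.2],
    [0,0,-0.6,0,0,0,-0.2],
    [0,0,-0.6,0,0,0,-0.2],
    [0,0,-0.6,0,0,0,-0.2],
  ],
)

```text
time_s: 31.17
position: [0.6158, 0.0255, 0.2358]
tcp_rot: [[0.156, 0.988, 0.01], [0.988, -0.156, -0.001], [0.0, 0.01, -1.0]]
force: [0.1, -0.2, 0.6]
opening: 0.598
grasp_force: 0.0
```

step_arm(
  steps=[
    [-0.9,-0.5,0,0,0,0,0.2],
    [-0.9,-0.5,0,0,0,0,0.2],
    [-0.9,-0.5,0,0,0,0,0.2],
    [-0.9,-0.5,0,0,0,0,0.2],
    [-0.9,-0.5,0,0,0,0,0.2],
    [-0.9,-0.5,0,0,0,0,0.2],
    [-0.9,-0.5,0,0,0,0,0.2],
    [-0.9,-0.5,0,0,0,0,0.2],
  ],
)

```text
time_s: 31.83
position: [0.419, -0.2195, 0.2291]
tcp_rot: [[0.159, 0.987, -0.004], [0.987, -0.159, 0.002], [0.001, -0.005, -1.0]]
force: [0.4, -0.2, -0.0]
opening: 0.397
grasp_force: 0.0
```

```bash
python3 - <<'E'
from h import *
st()
c=cam("top"); s=cam("side")
crop(c,228,125,328,255,4,"_a.png"); crop(s,230,190,330,320,4,"_b.png")
crop(c,228,125,328,255,4,"_a.png"); crop(s,228,165,338,295,4,"_b.png") if 0 else crop(s,232,170,340,300,4,"_b.png")
a=cv2.imread("pics/_a.png");b=cv2.imread("pics/_b.png")
cv2.imwrite("pics/m2.png",np.hstack([a,b[:,:400]]))
E
```

```text
t31.83 p [ 0.419  -0.2195  0.2291] R [[0.159, 0.987, -0.004], [0.987, -0.159, 0.002], [0.001, -0.005, -1.0]] F [ 0.4 -0.2 -0. ] op 0.397 gf 0.0 q6 -32
```

View pics/m2.png

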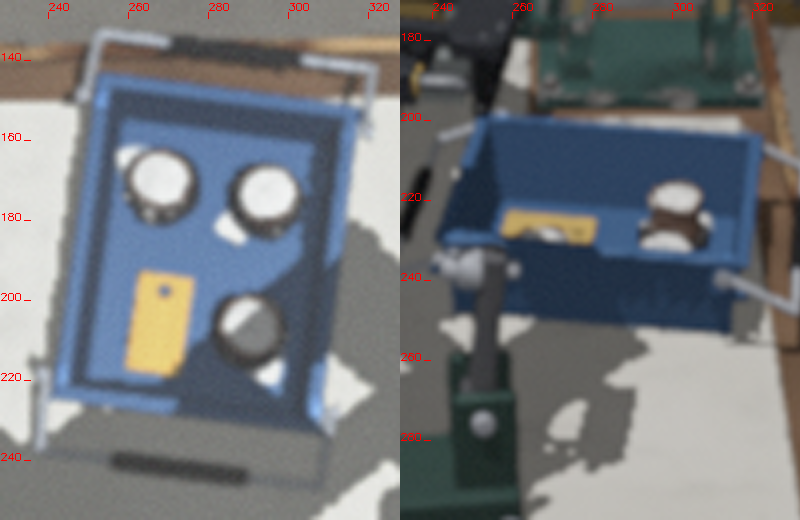

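```bash
python3 - <<'E'
from h import *
c=cam("top")
P=np.array([w(c,*p,.066)[:2] for p in [(242.25,221.25),(254.25,144.5),(317.25,152),(309.25,231.25)]]);print(P.round(4).tolist(),P.mean(0).round(4))
for a,b in((0,1),(3,2),(0,3),(1,2)): d=P[b]-P[a];print(np.degrees(np.arctan2(d[1],d[0])).round(1),np.linalg.norm(d).round(3))
F=w(c,286.9,138.1,.037)[:2];N=w(c,272.6,242.5,.037)[:2];d=F-N;print(F,N,(F+N)/2,np.degrees(np.arctan2(d[1],d[0])),np.linalg.norm(d)); print(T(.13,0),T(-.13,0))
st()
x,y=.4388,.0206
plan((x-.01,y-.06,.22,81,-.5),(x,y,.1,81,-.5),(x,y,.052,81,-.5))
E
```

```text
[[0.4869, 0.0909], [0.6714, 0.0597], [0.65, -0.0916], [0.4598, -0.0669]] [ 0.567 -0.002]
-9.6 0.187
-7.4 0.192
-99.7 0.16
-98.0 0.153
[ 0.69306636 -0.0199413 ] [0.43573007 0.02058707] [5.64398214e-01 3.22887108e-04] -8.950103071764614 0.26050819061201314
[ 0.69539948 -0.02033648] [0.43860052 0.02033648]
t31.98 p [ 0.4212 -0.2178  0.2294] R [[0.16, 0.987, -0.003], [0.987, -0.16, 0.003], [0.002, -0.003, -1.0]] F [ 0.   1.1 -0.2] op 0.403 gf 0.0 q6 -32
[np.float64(0.5908), np.float64(-0.0701), np.float64(0.0329), 0, 0, np.float64(-0.005), -0.5] x 6
[np.float64(0.2028), np.float64(0.0016), np.float64(0.4), 0, 0, 0.0, -0.5] x 5
[np.float64(0.0), np.float64(0.0), np.float64(0.16), 0, 0, 0.0, -0.5] x 3
```

step_arm(
  steps=[
    [0.3,-0.04,0,0,0,0,0.5],
    [0.59,-0.06,0,0,0,0,0.5],
    [0.79,-0.065,0,0,0,0,0.5],
    [0.79,-0.065,0,0,0,0,0.5],
    [0.79,-0.065,0,0,0,0,0.5],
    [0.79,-0.065,0,0,0,0,0.5],
    [0.79,-0.065,0.1,0,0,0,0.5],
    [0.79,-0.065,0.3,0,0,0,0.5],
  ],
)

```text
time_s: 32.65
position: [0.4433, 0.0229, 0.1606]
tcp_rot: [[0.15, 0.989, 0.009], [0.989, -0.15, -0.001], [0.0, 0.009, -1.0]]
force: [0.9, -1.7, -1.0]
opening: 0.255
grasp_force: 0.0
```

step_arm(
  steps=[
    [0,0,0,0,0,0,0.5],
    [0,0,0,0,0,0,0.5],
    [0,0,0,0,0,0,0.5],
  ],
)

```text
time_s: 32.9
position: [0.4409, 0.0202, 0.1599]
tcp_rot: [[0.156, 0.988, -0.0], [0.988, -0.156, 0.0], [0.0, -0.0, -1.0]]
force: [-0.4, -0.5, 0.1]
opening: 0.25
grasp_force: 0.0
```

```bash
python3 - <<'E'
from h import *
st()
x,y=.438,.020
plan((x,y,.1,81,.5),(x,y,.053,81,.5))
E
```

```text
t32.90 p [0.4409 0.0202 0.1599] R [[0.156, 0.988, -0.0], [0.988, -0.156, 0.0], [0.0, -0.0, -1.0]] F [-0.4 -0.5  0.1] op 0.250 gf 0.0 q6 -3
[np.float64(-0.002), np.float64(-0.0093), np.float64(0.1996), 0, 0, np.float64(0.001), 0.5] x 3
[np.float64(0.0), np.float64(0.0), np.float64(0.1567), 0, 0, 0.0, 0.5] x 3
```

step_arm(
  steps=[
    [0,-0.008,0.12,0,0,0,0.5],
    [0,-0.008,0.22,0,0,0,0.5],
    [0,-0.008,0.27,0,0,0,0.5],
    [0,-0.008,0.31,0,0,0,0.5],
    [0,-0.008,0.34,0,0,0,0.5],
    [0,-0.008,0.355,0,0,0,0.5],
    [0,-0.008,0.355,0,0,0,0.5],
  ],
)

```text
time_s: 33.48
position: [0.4392, 0.0196, 0.0537]
tcp_rot: [[0.157, 0.988, 0.002], [0.988, -0.157, -0.0], [-0.0, 0.002, -1.0]]
force: [-0.3, 0.5, -0.5]
opening: 0.247
grasp_force: 0.0
```

step_arm(
  steps=[
    [0,0,0,0,0,0,1],
    [0,0,0,0,0,0,1],
    [0,0,0,0,0,0,1],
    [0,0,0,0,0,0,1],
    [0,0,0,0,0,0,1],
  ],
)

```text
time_s: 33.9
position: [0.4367, 0.0202, 0.0536]
tcp_rot: [[0.156, 0.988, -0.002], [0.988, -0.156, 0.0], [-0.0, -0.002, -1.0]]
force: [-3.7, -1.0, 7.5]
opening: 0.128
grasp_force: 30.0
```

step_arm(
  steps=[
    [0,-0.018,-0.036,0,0,0,1],
    [0,-0.021,-0.07,0,0,0,1],
    [0,-0.018,-0.105,0,0,0,1],
    [0,-0.006,-0.141,0,0,0,1],
    [0,0.012,-0.171,0,0,0,1],
    [0,0.038,-0.198,0,0,0,1],
    [0,0.067,-0.217,0,0,0,1],
    [0,0.102,-0.231,0,0,0,1],
  ],
)

```text
time_s: 34.57
position: [0.4638, 0.0164, 0.1221]
tcp_rot: [[0.156, 0.988, -0.01], [0.988, -0.156, 0.002], [0.0, -0.01, -1.0]]
force: [-6.0, 0.4, 1.1]
opening: 0.122
grasp_force: 30.0
```

step_arm(
  steps=[
    [0,0.034,-0.006,0,0,0,1],
    [0,0.072,-0.004,0,0,0,1],
    [0,0.105,0.005,0,0,0,1],
    [0,0.139,0.024,0,0,0,1],
    [0,0.16,0.044,0,0,0,1],
    [0,0.18,0.065,0,0,0,1],
    [0,0.18,0.065,0,0,0,1],
  ],
)

```text
time_s: 35.15
position: [0.5082, 0.0103, 0.1039]
tcp_rot: [[0.155, 0.988, -0.027], [0.988, -0.155, 0.006], [0.001, -0.027, -1.0]]
force: [-2.8, 3.4, 8.4]
opening: 0.096
grasp_force: 32.4
```

```bash
python3 - <<'E'
from h import *
st(); print(T(-.085,0),T(-.036,0))
E
```

```text
t35.15 p [0.5082 0.0103 0.1039] R [[0.155, 0.988, -0.027], [0.988, -0.155, 0.006], [0.001, -0.027, -1.0]] F [-2.8  3.4  8.4] op 0.096 gf 32.4 q6 -3
[0.48304649 0.01329693] [0.53144322 0.00563164]
```

step_arm(
  steps=[
    [0,0,0,0,0,0,0.5],
    [0,0,0,0,0,0,0.5],
    [0,0,0,0,0,0,0.5],
    [0,0,0,0,0,0,0.5],
    [0,0,0,0,0,0,0.5],
  ],
)

```text
time_s: 35.57
position: [0.5226, 0.0065, 0.1025]
tcp_rot: [[0.157, 0.988, 0.001], [0.988, -0.157, -0.0], [-0.0, 0.001, -1.0]]
force: [0.6, 0.3, -0.8]
opening: 0.241
grasp_force: 0.1
```

step_arm(
  steps=[
    [0,0,-0.08,0,0,0,0.5],
    [0,0,-0.2,0,0,0,0.5],
    [0,0,-0.4,0,0,0,0.5],
    [0,0,-0.4,0,0,0,0.5],
    [0,0,-0.4,0,0,0,0.5],
    [0,0,-0.4,0,0,0,0.5],
  ],
)

```text
time_s: 36.07
position: [0.5226, 0.0065, 0.2236]
tcp_rot: [[0.157, 0.988, 0.003], [0.988, -0.157, -0.001], [-0.0, 0.003, -1.0]]
force: [-1.0, 0.3, -1.6]
opening: 0.248
grasp_force: 0.0
```

```bash
python3 - <<'E'
from h import *
st()
# bail arm line check: brightness along predicted sleeve positions in side view
s=cam("side"); im=s["image"].astype(int)
def samp(x,z):
    o=[]
    for y in np.linspace(-.035,.035,8):
        a=T(x,y); u,v=px(s,(a[0],a[1],z)).round().astype(int); o.append(int(im[v,u].sum()))
    return o
print("in",samp(-.036,.069)); print("out",samp(-.130,.037)); print("ref far out",samp(.130,.037)); print("far in",samp(.036,.069))
plan((.69,-.02,.22,81,.5))
E
```

```text
t36.07 p [0.5226 0.0065 0.2236] R [[0.157, 0.988, 0.003], [0.988, -0.157, -0.001], [-0.0, 0.003, -1.0]] F [-1.   0.3 -1.6] op 0.248 gf 0.0 q6 -3
in [141, 146, 152, 155, 150, 153, 148, 152]
out [567, 567, 564, 561, 563, 562, 561, 567]
ref far out [273, 277, 218, 224, 231, 240, 246, 275]
far in [137, 146, 149, 150, 152, 150, 149, 153]
[np.float64(-0.0001), np.float64(0.5686), np.float64(0.0072), 0, 0, np.float64(-0.0), 0.5] x 6
```

```bash
python3 - <<'E'
from h import *
s=cam("side"); im=s["image"].astype(int).sum(2)
a=T(.13,0); u,v=px(s,(*a,.037)).round().astype(int); print(u,v)
print(im[v-26:v+28:3,u-8:u+11])
E
```

```text
332 229
[[297 286 315 357 384 371 337 332 343 345 344 347 349 349 347 354 352 358
  354]
 [204 210 201 192 203 203 229 265 288 302 346 369 361 353 347 349 352 355
  355]
 [206 202 201 204 204 207 229 266 281 267 295 341 367 392 404 407 394 378
  366]
 [203 205 205 202 200 200 234 278 281 254 293 340 342 341 334 329 325 334
  351]
 [203 199 208 203 192 196 249 289 303 324 334 341 342 339 341 335 337 339
  335]
 [205 206 205 196 192 201 257 284 296 319 326 332 328 329 325 331 333 335
  337]
 [204 203 205 191 181 206 260 288 288 279 302 317 319 326 323 325 327 315
  245]
 [222 222 216 195 182 227 273 286 247 209 267 326 337 334 331 330 330 313
  241]
 [290 293 283 232 191 241 290 287 235 150 156 278 338 343 340 336 334 319
  244]
 [294 291 263 209 202 252 288 286 226 136 119 195 258 288 289 287 295 276
  208]
 [298 293 270 229 217 255 284 279 218 137 102 159 269 331 342 345 326 240
  131]
 [290 290 298 300 291 280 280 269 209 133 111 156 219 298 339 338 323 240
  129]
 [321 360 348 313 272 222 166 126 113 109 121 188 227 271 323 346 347 325
  315]
 [271 294 290 284 325 385 418 419 391 343 276 242 245 263 316 347 354 341
  338]
 [149 145 145 140 135 169 188 184 194 230 302 360 410 429 432 423 389 360
  373]
 [147 145 146 140 136 129 129 134 130 129 136 190 231 237 252 291 334 369
  403]
 [152 148 146 141 135 133 131 135 133 132 136 197 298 351 360 349 339 342
  337]
 [334 237 178 142 130 125 126 131 129 147 177 206 270 349 405 410 367 328
  330]]
```

step_arm(
  steps=[
    [-0.7,-0.46,0,0,0,0,0.5],
    [-0.7,-0.46,0,0,0,0,0.5],
    [-0.7,-0.46,0,0,0,0,0.5],
    [-0.7,-0.46,0,0,0,0,0.5],
    [-0.7,-0.46,0,0,0,0,0.5],
    [-0.7,-0.46,0,0,0,0,0.5],
    [-0.7,-0.46,0,0,0,0,0.5],
    [-0.7,-0.46,0,0,0,0,0.5],
  ],
)

```text
time_s: 36.83
position: [0.3507, -0.1803, 0.2214]
tcp_rot: [[0.163, 0.987, -0.003], [0.987, -0.163, 0.003], [0.002, -0.003, -1.0]]
force: [0.5, 0.6, -0.4]
opening: 0.251
grasp_force: 0.0
```

```bash
cat >>h.py <<'E'
def shift(cur,ref,box,pad=12):
    "ref,cur gray float; box x0,y0,x1,y1 -> subpixel shift, score"
    x0,y0,x1,y1=box; k=4; R=cv2.resize(ref[y0:y1,x0:x1],None,fx=k,fy=k,interpolation=cv2.INTER_CUBIC)
    Cc=cv2.resize(cur[y0-pad:y1+pad,x0-pad:x1+pad],None,fx=k,fy=k,interpolation=cv2.INTER_CUBIC)
    m=cv2.matchTemplate(Cc,R,cv2.TM_CCOEFF_NORMED); _,v,_,l=cv2.minMaxLoc(m); return (l[0]/k-pad,l[1]/k-pad,round(v,3))
E
python3 - <<'E'
from h import *
st()
c=cam("top"); s=cam("side"); np.savez("after_near.npz",c=c["image"],s=s["image"])
def refimg(fn,x0,y0,shape):
    a=cv2.imread(fn); a=cv2.resize(a,None,fx=.25,fy=.25,interpolation=cv2.INTER_AREA); o=np.zeros(shape,np.uint8); o[y0:y0+a.shape[0],x0:x0+a.shape[1]]=cv2.cvtColor(a,cv2.COLOR_BGR2GRAY); return o
g=lambda q:cv2.cvtColor(q["image"],cv2.COLOR_RGB2GRAY)
A=refimg("pics/_a.png",228,125,(420,560)); B=refimg("pics/_b.png",232,170,(420,560))
for b in [(245,131,325,175),(300,134,325,160),(245,131,270,160),(262,132,310,145)]: print("top",b,shift(g(c),A,b,8))
for b in [(290,195,332,250),(300,200,332,252),(245,196,330,215)]: print("side",b,shift(g(s),B,b,8))
E
```

```text
t36.83 p [ 0.3507 -0.1803  0.2214] R [[0.163, 0.987, -0.003], [0.987, -0.163, 0.003], [0.002, -0.003, -1.0]] F [ 0.5  0.6 -0.4] op 0.251 gf 0.0 q6 -34
top (245, 131, 325, 175) (1.0, -8.0, 0.593)
top (300, 134, 325, 160) (2.25, -0.25, 0.658)
top (245, 131, 270, 160) (-0.75, -6.25, 0.382)
top (262, 132, 310, 145) (-8.0, 1.75, 0.558)
side (290, 195, 332, 250) (8.0, 0.25, 0.618)
side (300, 200, 332, 252) (8.0, -0.25, 0.573)
side (245, 196, 330, 215) (8.0, 0.25, 0.566)
```

```bash
python3 - <<'E'
from h import *
d=np.load("after_near.npz")
def refimg(fn,x0,y0,shape):
    a=cv2.imread(fn); a=cv2.resize(a,None,fx=.25,fy=.25,interpolation=cv2.INTER_AREA); o=np.zeros(shape,np.uint8); o[y0:y0+a.shape[0],x0:x0+a.shape[1]]=cv2.cvtColor(a,cv2.COLOR_BGR2GRAY); return o
A=refimg("pics/_a.png",228,125,(420,560)); B=refimg("pics/_b.png",232,170,(420,560))
C=cv2.cvtColor(d["c"],cv2.COLOR_RGB2GRAY);S=cv2.cvtColor(d["s"],cv2.COLOR_RGB2GRAY)
for b in [(245,131,325,175),(300,134,325,160),(245,131,270,160),(256,150,306,182)]: print("top",b,shift(C,A,b,20))
for b in [(290,195,332,250),(300,200,332,252),(245,196,330,215),(289,212,309,234)]: print("side",b,shift(S,B,b,25))
# blue mask bbox
for n,im in (("top",d["c"]),("side",d["s"])):
    h=cv2.cvtColor(im,cv2.COLOR_RGB2HSV); m=cv2.inRange(h,(105,100,40),(120,255,255)); m[:, :200]=0; ncc,l,stt,ce=cv2.connectedComponentsWithStats(m); i=1+np.argmax(stt[1:,4]); print(n,stt[i],ce[i])
    cc=max(cv2.findContours((l==i).astype(np.uint8),0,2)[0],key=cv2.contourArea); print(cv2.minAreaRect(cc), cv2.approxPolyDP(cv2.convexHull(cc),3,True)[:,0].tolist())
E
```

```text
top (245, 131, 325, 175) (1.5, -12.5, 0.871)
top (300, 134, 325, 160) (2.25, -0.25, 0.658)
top (245, 131, 270, 160) (1.25, -12.0, 0.546)
top (256, 150, 306, 182) (1.5, -12.75, 0.991)
side (290, 195, 332, 250) (12.0, 0.75, 0.846)
side (300, 200, 332, 252) (12.0, 0.75, 0.797)
side (245, 196, 330, 215) (12.5, 0.5, 0.689)
side (289, 212, 309, 234) (12.0, 0.75, 0.988)
top [257 143  50  45 888] [280.7713964 165.2545045]
((281.033935546875, 164.8840789794922), (47.459510803222656, 39.71507263183594), 6.842772960662842) [[261, 143], [306, 149], [301, 187], [257, 182]]
side [ 258  202   76   52 2249] [301.7452201 229.1120498]
((295.999755859375, 226.30300903320312), (73.25977325439453, 48.859989166259766), 4.332313537597656) [[258, 243], [287, 202], [333, 206], [332, 236], [326, 253], [259, 248]]
```

```bash
python3 - <<'E'
from h import *
d=np.load("after_near.npz")
c=dict(image=d["c"]);s=dict(image=d["s"])
crop(c,228,115,328,245,4,"_a2.png"); crop(s,238,170,338,300,4,"_b2.png")
cv2.imwrite("pics/m3.png",np.hstack([cv2.imread("pics/_a2.png"),cv2.imread("pics/_b2.png")]))
E
```

```text
(no output)
```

View pics/m3.png

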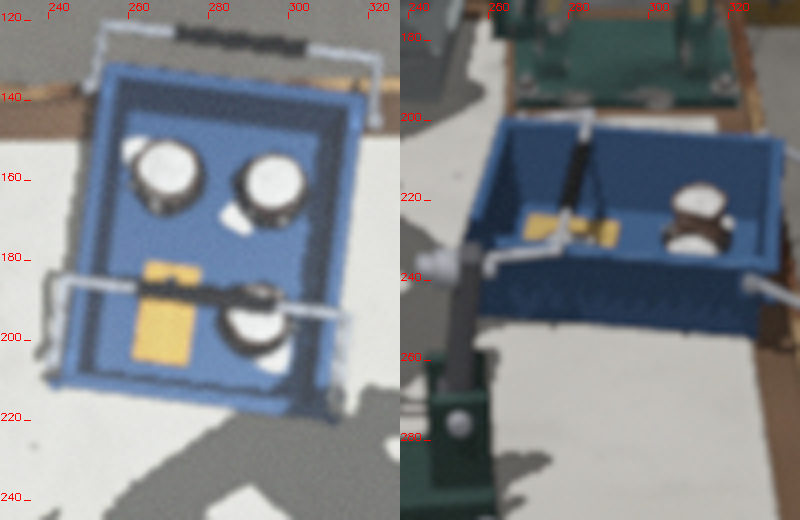

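```bash
python3 - <<'E'
from h import *
c=cam("top")
P=np.array([w(c,*p,.066)[:2] for p in [(240,211.25),(255,131.25),(320,139.25),(312.5,220)]]);print(P.round(4).tolist(),P.mean(0).round(4))
F=w(c,288.25,125.5,.037)[:2];print("sleeve",F, T(.13,0,(.597,-.0045)), "in bar",w(c,280.3,188.2,.069)[:2], T(-.036,0,(.597,-.0045)))
print("edge",w(c,320,136,0))
# flask displacement -> tote displacement
print(w(c,280,165,.04)-w(c,278.5,177.75,.04))
st()
plan((.60,-.10,.22,81,.5),(.725,-.024,.22,81,.5),(.725,-.024,.13,81,.5))
E
```

```text
[[0.5107, 0.0959], [0.704, 0.0574], [0.6812, -0.0992], [0.4863, -0.0754]] [ 0.5956 -0.0053]
sleeve [ 0.72504024 -0.02403816] [ 0.72539948 -0.02483648] in bar [ 0.56345934 -0.00073145] [0.56144322 0.00113164]
edge [ 0.70641942 -0.10601983  0.        ]
[ 0.03163523 -0.00435183  0.        ]
t36.98 p [ 0.3528 -0.1781  0.2219] R [[0.156, 0.988, -0.001], [0.988, -0.156, 0.002], [0.002, -0.002, -1.0]] F [ 0.5 -0.1 -0.4] op 0.252 gf 0.0 q6 -34
[np.float64(0.3854), np.float64(0.7735), np.float64(0.0056), 0, 0, np.float64(0.001), 0.5] x 8
[np.float64(0.3154), np.float64(0.3719), np.float64(0.0), 0, 0, 0.0, 0.5] x 5
[np.float64(0.0), np.float64(0.0), np.float64(0.3), 0, 0, 0.0, 0.5] x 4
```

step_arm(
  steps=[
    [0.385,0.775,0,0,0,0,0.5],
    [0.385,0.775,0,0,0,0,0.5],
    [0.385,0.775,0,0,0,0,0.5],
    [0.385,0.775,0,0,0,0,0.5],
    [0.385,0.775,0,0,0,0,0.5],
    [0.385,0.775,0,0,0,0,0.5],
    [0.385,0.775,0,0,0,0,0.5],
    [0.385,0.775,0,0,0,0,0.5],
  ],
)

```text
time_s: 37.65
position: [0.6035, -0.0976, 0.2216]
tcp_rot: [[0.15, 0.989, 0.001], [0.989, -0.15, 0.0], [0.0, 0.001, -1.0]]
force: [-0.0, 0.2, 0.1]
opening: 0.248
grasp_force: 0.0
```

step_arm(
  steps=[
    [0.315,0.375,0,0,0,0,0.5],
    [0.315,0.375,0,0,0,0,0.5],
    [0.315,0.375,0,0,0,0,0.5],
    [0.315,0.375,0,0,0,0,0.5],
    [0.315,0.375,0,0,0,0,0.5],
    [0.315,0.375,0.2,0,0,0,0.5],
    [0.315,0.375,0.2,0,0,0,0.5],
    [0.315,0.375,0.2,0,0,0,0.5],
  ],
)

```text
time_s: 38.32
position: [0.7202, -0.0245, 0.1563]
tcp_rot: [[0.155, 0.988, -0.015], [0.988, -0.155, 0.002], [-0.0, -0.015, -1.0]]
force: [-0.8, 0.7, -0.7]
opening: 0.249
grasp_force: 0.0
```

step_arm(
  steps=[
    [0,0,0,0,0,0,0.5],
    [0,0,0,0,0,0,0.5],
  ],
)

```text
time_s: 38.48
position: [0.7261, -0.0259, 0.1639]
tcp_rot: [[0.157, 0.988, 0.001], [0.988, -0.157, -0.0], [-0.0, 0.001, -1.0]]
force: [0.0, 0.3, 0.6]
opening: 0.251
grasp_force: 0.0
```

```bash
python3 - <<'E'
from h import *
st()
plan((.726,-.0245,.0535,81,.5))
E
```

```text
t38.48 p [ 0.7261 -0.0259  0.1639] R [[0.157, 0.988, 0.001], [0.988, -0.157, -0.0], [-0.0, 0.001, -1.0]] F [0.  0.3 0.6] op 0.251 gf 0.0 q6 -2
[np.float64(0.0046), np.float64(-0.0015), np.float64(0.3682), 0, 0, np.float64(-0.0), 0.5] x 4
```

step_arm(
  steps=[
    [0,0,0.12,0,0,0,0.5],
    [0,0,0.22,0,0,0,0.5],
    [0,0,0.28,0,0,0,0.5],
    [0,0,0.32,0,0,0,0.5],
    [0,0,0.35,0,0,0,0.5],
    [0,0,0.365,0,0,0,0.5],
    [0,0,0.365,0,0,0,0.5],
  ],
)

```text
time_s: 39.07
position: [0.7267, -0.0258, 0.0536]
tcp_rot: [[0.157, 0.988, 0.001], [0.988, -0.157, -0.0], [-0.0, 0.001, -1.0]]
force: [0.2, -0.6, -0.5]
opening: 0.251
grasp_force: 0.0
```

step_arm(
  steps=[
    [0,0,0,0,0,0,1],
    [0,0,0,0,0,0,1],
    [0,0,0,0,0,0,1],
    [0,0,0,0,0,0,1],
    [0,0,0,0,0,0,1],
  ],
)

```text
time_s: 39.48
position: [0.7255, -0.0255, 0.0545]
tcp_rot: [[0.156, 0.988, -0.002], [0.988, -0.156, -0.0], [-0.0, -0.001, -1.0]]
force: [-4.9, -0.7, 6.1]
opening: 0.13
grasp_force: 30.0
```

step_arm(
  steps=[
    [0,0.006,-0.036,0,0,0,1],
    [0,0.01,-0.07,0,0,0,1],
    [0,0.006,-0.105,0,0,0,1],
    [0,-0.006,-0.141,0,0,0,1],
    [0,-0.024,-0.171,0,0,0,1],
    [0,-0.05,-0.198,0,0,0,1],
    [0,-0.079,-0.217,0,0,0,1],
    [0,-0.114,-0.231,0,0,0,1],
  ],
)

```text
time_s: 40.15
position: [0.6976, -0.0214, 0.1273]
tcp_rot: [[0.157, 0.987, 0.016], [0.988, -0.157, -0.003], [-0.0, 0.016, -1.0]]
force: [9.5, -1.7, 7.6]
opening: 0.117
grasp_force: 30.2
```

```bash
python3 - <<'E'
from h import *
st()
d=np.load("after_near.npz"); s=cam("side"); S=cv2.cvtColor(d["s"],cv2.COLOR_RGB2GRAY); C=cv2.cvtColor(s["image"],cv2.COLOR_RGB2GRAY)
for b in [(262,212,285,250),(300,238,336,255),(265,235,325,255),(301,212,321,234)]: print(shift(C,S,b,20))
E
```

```text
t40.15 p [ 0.6976 -0.0214  0.1273] R [[0.157, 0.987, 0.016], [0.988, -0.157, -0.003], [-0.0, 0.016, -1.0]] F [ 9.5 -1.7  7.6] op 0.117 gf 30.2 q6 -2
(-2.5, -0.25, 0.972)
(-3.5, -0.25, 0.884)
(-2.75, -0.25, 0.995)
(-3.0, -0.25, 0.86)
```

step_arm(
  steps=[
    [0,0,0.01,0,0,0,0.6],
    [0,0,0.02,0,0,0,0.6],
    [0,-0.02,0.025,0,0,0,0.6],
    [0,-0.05,0.025,0,0,0,0.6],
    [0,-0.08,0.025,0,0,0,0.6],
    [0,-0.11,0.025,0,0,0,0.6],
    [0,-0.15,0.025,0,0,0,0.6],
    [0,-0.18,0.025,0,0,0,0.6],
  ],
)

```text
time_s: 40.87
position: [0.6363, -0.0112, 0.1143]
tcp_rot: [[0.156, 0.988, -0.004], [0.988, -0.156, 0.001], [0.0, -0.004, -1.0]]
force: [0.1, -0.1, -1.1]
opening: 0.199
grasp_force: 0.0
```

```bash
python3 - <<'E'
from h import *
st()
d=np.load("after_near.npz"); s=cam("side"); S=cv2.cvtColor(d["s"],cv2.COLOR_RGB2GRAY); C=cv2.cvtColor(s["image"],cv2.COLOR_RGB2GRAY)
for b in [(262,212,285,250),(300,238,336,255),(265,235,325,255),(301,212,321,234)]: print(shift(C,S,b,20))
E
```

```text
t40.87 p [ 0.6363 -0.0112  0.1143] R [[0.156, 0.988, -0.004], [0.988, -0.156, 0.001], [0.0, -0.004, -1.0]] F [ 0.1 -0.1 -1.1] op 0.199 gf 0.0 q6 -2
(-2.5, -0.25, 0.972)
(-5.25, -0.5, 0.897)
(-3.0, 0.0, 0.982)
(-2.75, 0.0, 0.696)
```

step_arm(
  steps=[
    [0,0,-0.36,0,0,0,0.6],
    [0,0,-0.36,0,0,0,0.6],
    [0,0,-0.36,0,0,0,0.6],
    [0,0,-0.36,0,0,0,0.6],
  ],
)

```text
time_s: 41.25
position: [0.6426, -0.0123, 0.2296]
tcp_rot: [[0.156, 0.988, 0.012], [0.988, -0.156, -0.002], [-0.0, 0.012, -1.0]]
force: [0.3, -1.1, 0.7]
opening: 0.199
grasp_force: 0.0
```

step_arm(
  steps=[
    [-0.7,-0.84,0,0,0,0,-0.2],
    [-0.7,-0.84,0,0,0,0,-0.2],
    [-0.7,-0.84,0,0,0,0,-0.2],
    [-0.7,-0.84,0,0,0,0,-0.2],
    [-0.7,-0.84,0,0,0,0,-0.2],
    [-0.7,-0.84,0,0,0,0,-0.2],
    [-0.7,-0.84,0,0,0,0,-0.2],
    [-0.7,-0.84,0,0,0,0,-0.2],
  ],
)

```text
time_s: 41.92
position: [0.3546, -0.1796, 0.2224]
tcp_rot: [[0.156, 0.988, -0.002], [0.988, -0.156, 0.001], [0.001, -0.002, -1.0]]
force: [0.9, -1.4, 0.6]
opening: 0.588
grasp_force: 0.0
```

step_arm(
  steps=[
    [0,0,0,0,0,0,-0.2],
    [0,0,0,0,0,0,-0.2],
  ],
)

```text
time_s: 42.08
position: [0.3556, -0.1802, 0.2226]
tcp_rot: [[0.161, 0.987, -0.001], [0.987, -0.161, 0.001], [0.001, -0.001, -1.0]]
force: [0.6, 0.6, 0.3]
opening: 0.602
grasp_force: 0.0
```

```bash
python3 - <<'E'
from h import *
st()
d=np.load("after_near.npz"); s=cam("side"); c=cam("top"); np.savez("after_far.npz",c=c["image"],s=s["image"])
G=lambda i:cv2.cvtColor(i,cv2.COLOR_RGB2GRAY)
for b in [(262,212,285,250),(265,235,325,255),(301,212,321,234)]: print("side",shift(G(s["image"]),G(d["s"]),b,20))
for b in [(240,180,312,218),(259,178,280,208),(257,148,305,175)]: print("top",shift(G(c["image"]),G(d["c"]),b,12))
# dark sleeve components in top view near tote
im=c["image"]; m=((im.max(2)<75)&(im.max(2).astype(int)-im.min(2)<25)).astype(np.uint8)
n,l,stt,ce=cv2.connectedComponentsWithStats(m[110:260,225:340])
for i in range(1,n):
    if stt[i,4]>40: print("dark",stt[i],ce[i]+[225,110])
E
```

```text
t42.08 p [ 0.3556 -0.1802  0.2226] R [[0.161, 0.987, -0.001], [0.987, -0.161, 0.001], [0.001, -0.001, -1.0]] F [0.6 0.6 0.3] op 0.602 gf 0.0 q6 -34
side (-2.25, -0.25, 0.966)
side (-3.5, 0.25, 0.938)
side (-1.5, 0.0, 0.715)
top (-0.5, 2.75, 0.963)
top (-0.5, 2.75, 0.993)
top (-0.25, 2.5, 0.648)
```

```bash
python3 - <<'E'
from h import *
c=cam("top"); C=(.592,-.0035)
d=np.load("after_near.npz")
def prof(im,C,z,y):
    g=im.astype(np.float32).sum(2); xs=np.arange(-.15,.151,.004)
    uv=np.array([px(c,(*T(x,y,C),z)) for x in xs],np.float32)
    return list(zip((xs*1000).round().astype(int).tolist(),cv2.remap(g,uv[:,0].copy(),uv[:,1].copy(),1)[:,0].astype(int).tolist()))
for y in (0,-.02,.02): print(y,prof(c["image"],C,.069,y))
print("before",prof(d["c"],(.598,-.0045),.069,0))
E
```

```text
0 [(-150, 378), (-146, 376), (-142, 378), (-138, 374), (-134, 381), (-130, 379), (-126, 378), (-122, 373), (-118, 393), (-114, 507), (-110, 654), (-106, 677), (-102, 584), (-98, 455), (-94, 397), (-90, 319), (-86, 396), (-82, 443), (-78, 437), (-74, 440), (-70, 429), (-66, 436), (-62, 435), (-58, 435), (-54, 429), (-50, 431), (-46, 407), (-42, 294), (-38, 229), (-34, 229), (-30, 312), (-26, 412), (-22, 423), (-18, 419), (-14, 416), (-10, 416), (-6, 413), (-2, 411), (2, 408), (6, 415), (10, 452), (14, 472), (18, 423), (22, 406), (26, 365), (30, 263), (34, 222), (38, 239), (42, 338), (46, 397), (50, 406), (54, 393), (58, 388), (62, 390), (66, 377), (70, 306), (74, 244), (78, 242), (82, 231), (86, 251), (90, 337), (94, 373), (98, 317), (102, 317), (106, 382), (110, 390), (114, 388), (118, 392), (122, 388), (126, 385), (130, 389), (134, 384), (138, 382), (142, 381), (146, 379), (150, 385)]
-0.02 [(-150, 669), (-146, 502), (-142, 393), (-138, 373), (-134, 368), (-130, 376), (-126, 379), (-122, 372), (-118, 379), (-114, 375), (-110, 375), (-106, 372), (-102, 385), (-98, 445), (-94, 408), (
[... 1807 characters left out ...]
90, 343), (-86, 414), (-82, 442), (-78, 435), (-74, 436), (-70, 433), (-66, 434), (-62, 431), (-58, 425), (-54, 432), (-50, 432), (-46, 414), (-42, 313), (-38, 238), (-34, 225), (-30, 279), (-26, 388), (-22, 416), (-18, 413), (-14, 414), (-10, 409), (-6, 417), (-2, 410), (2, 410), (6, 399), (10, 450), (14, 507), (18, 447), (22, 403), (26, 402), (30, 396), (34, 389), (38, 395), (42, 395), (46, 397), (50, 394), (54, 390), (58, 394), (62, 383), (66, 380), (70, 307), (74, 247), (78, 233), (82, 238), (86, 242), (90, 325), (94, 380), (98, 395), (102, 394), (106, 390), (110, 392), (114, 346), (118, 226), (122, 194), (126, 265), (130, 364), (134, 384), (138, 387), (142, 383), (146, 383), (150, 386)]
```

```bash
cat > bars.py <<'E'
from h import *
def bars(c,im,C,a,xc,z=.069):
    g=im.astype(np.float32).sum(2); out=[]
    for y in np.arange(-.036,.0361,.004):
        xs=xc+np.arange(-.014,.0141,.0005); uv=np.array([px(c,(*T(x,y,C,a),z)) for x in xs],np.float32)
        p=cv2.remap(g,uv[:,0].copy(),uv[:,1].copy(),1)[:,0]; wt=np.clip(np.percentile(p,60)-p,0,None); wt[p>p.min()+80]=0
        out.append((*T((xs*wt).sum()/wt.sum(),y,C,a),))
    out=np.array(out); v=cv2.fitLine(out.astype(np.float32),cv2.DIST_HUBER,0,.001,.001).ravel(); ang=np.degrees(np.arctan2(v[1],v[0]))%180-90
    return out, ang, np.median(np.abs((out-v[2:])@[-v[1],v[0]]))
E
python3 - <<'E'
from bars import *
d=np.load("after_far.npz"); 
for n,k in(("top","c"),("side","s")):
    c=cam(n)
    for xc in(-.036,.035):
        o,a,r=bars(c,d[k],(.592,-.0035),-9,xc); print(n,xc,"angle",a.round(2),"res",r.round(5),"mid",np.median(o,0).round(4))
    # ends of sleeve: along bar
    g=d[k].astype(np.float32).sum(2)
    for xc in(-.036,.035):
        ys=np.arange(-.07,.0701,.004); uv=np.array([px(c,(*T(xc,y,(.592,-.0035)),.069)) for y in ys],np.float32); print(list(zip((ys*1000).round().astype(int).tolist(),cv2.remap(g,uv[:,0].copy(),uv[:,1].copy(),1)[:,0].astype(int).tolist())))
E
```

```text
top -0.036 angle -8.19 res 0.00022 mid [0.5564 0.0021]
top 0.035 angle -8.12 res 0.00035 mid [ 0.6261 -0.0089]
[(-70, 586), (-66, 543), (-62, 508), (-58, 529), (-54, 547), (-50, 548), (-46, 515), (-42, 415), (-38, 251), (-34, 236), (-30, 241), (-26, 235), (-22, 227), (-18, 232), (-14, 227), (-10, 231), (-6, 232), (-2, 237), (2, 228), (6, 225), (10, 231), (14, 226), (18, 228), (22, 229), (26, 227), (30, 233), (34, 227), (38, 229), (42, 324), (46, 465), (50, 489), (54, 511), (58, 530), (62, 513), (66, 485), (70, 505)]
[(-70, 566), (-66, 552), (-62, 529), (-58, 529), (-54, 570), (-50, 559), (-46, 551), (-42, 475), (-38, 287), (-34, 227), (-30, 233), (-26, 223), (-22, 226), (-18, 227), (-14, 233), (-10, 232), (-6, 225), (-2, 227), (2, 221), (6, 229), (10, 230), (14, 225), (18, 214), (22, 224), (26, 217), (30, 214), (34, 207), (38, 209), (42, 314), (46, 540), (50, 557), (54, 542), (58, 548), (62, 530), (66, 531), (70, 531)]
side -0.036 angle -9.53 res 0.00013 mid [0.5558 0.0022]
side 0.035 angle -10.29 res 0.00059 mid [ 0.6272 -0.0089]
[(-70, 481), (-66, 471), (-62, 455), (-58, 457), (-54, 464), (-50, 456), (-46, 427), (-42, 386), (-38, 322), (-34, 212), (-30, 132), (-26, 102), (-22, 97), (-18, 95), (-14, 101), (-10, 101), (-6, 98), (-2, 96), (2, 96), (6, 99), (10, 94), (14, 94), (18, 96), (22, 96), (26, 98), (30, 97), (34, 95), (38, 96), (42, 112), (46, 178), (50, 255), (54, 336), (58, 380), (62, 400), (66, 407), (70, 424)]
[(-70, 455), (-66, 454), (-62, 454), (-58, 456), (-54, 459), (-50, 448), (-46, 441), (-42, 424), (-38, 366), (-34, 263), (-30, 161), (-26, 104), (-22, 100), (-18, 102), (-14, 97), (-10, 95), (-6, 96), (-2, 98), (2, 102), (6, 103), (10, 101), (14, 99), (18, 97), (22, 100), (26, 107), (30, 107), (34, 103), (38, 100), (42, 114), (46, 176), (50, 266), (54, 369), (58, 429), (62, 457), (66, 465), (70, 456)]
```

```bash
python3 - <<'E'
from h import *
d=np.load("after_far.npz")
for n,k,b in(("top","c",(125,220,185,285)),("side","s",(210,155,260,185))):
    c=cam(n); im=d[k]; h=cv2.cvtColor(im,cv2.COLOR_RGB2HSV); m=cv2.inRange(h,(4,110,60),(16,255,255)); 
    mm=np.zeros_like(m); x0,y0,x1,y1=b; mm[y0:y1,x0:x1]=m[y0:y1,x0:x1]
    N,l,stt,ce=cv2.connectedComponentsWithStats(mm)
    for i in range(1,N):
        if stt[i,4]>25:
            ys,xs=np.nonzero(l==i); P=np.array([w(c,x,y,.073)[:2] for x,y in zip(xs,ys)]); v=np.linalg.svd(P-P.mean(0))[2][0]; t=(P-P.mean(0))@v
            print(n,stt[i],P.mean(0).round(4),"ang",(np.degrees(np.arctan2(v[1],v[0]))%180).round(1),"len",np.ptp(t).round(3),"mid",(P.mean(0)+v*(t.max()+t.min())/2).round(4))
st()
plan((.40,.06,.25,40,.5))
E
```

```text
top [153 237   6  35  97] [0.4144 0.2933] ang 174.2 len 0.079 mid [0.4147 0.2932]
top [132 258  15  13  74] [0.3922 0.3309] ang 67.2 len 0.032 mid [0.3925 0.3317]
side [233 164  12   5  46] [0.4367 0.2791] ang 155.8 len 0.044 mid [0.4358 0.2795]
t42.43 p [ 0.3582 -0.1792  0.2228] R [[0.154, 0.988, 0.0], [0.988, -0.154, 0.0], [0.0, 0.0, -1.0]] F [ 0.1 -0.2 -0.7] op 0.600 gf 0.0 q6 -34
[np.float64(0.8092), np.float64(0.0148), np.float64(-0.0906), 0, 0, np.float64(0.914), 0.5] x 7
```

step_arm(
  steps=[
    [0.81,0.03,-0.1,0,0,0.92,0.5],
    [0.81,0.03,-0.1,0,0,0.92,0.5],
    [0.81,0.03,-0.1,0,0,0.92,0.5],
    [0.81,0.03,-0.1,0,0,0.92,0.5],
    [0.81,0.03,-0.1,0,0,0.92,0.5],
    [0.81,0.03,-0.1,0,0,0.92,0.5],
    [0.81,0.03,-0.1,0,0,0.92,0.5],
    [0.81,0.03,-0.1,0,0,0.92,0.5],
  ],
)

```text
time_s: 43.1
position: [0.4049, 0.0627, 0.2535]
tcp_rot: [[0.77, 0.638, 0.002], [0.638, -0.77, 0.001], [0.002, 0.0, -1.0]]
force: [0.4, -0.2, 0.4]
opening: 0.256
grasp_force: 0.0
```

```bash
python3 - <<'E'
from h import *
st()
plan((.416,.292,.2,-5.8,.5))
E
```

```text
t43.10 p [0.4049 0.0627 0.2535] R [[0.77, 0.638, 0.002], [0.638, -0.77, 0.001], [0.002, 0.0, -1.0]] F [ 0.4 -0.2  0.4] op 0.256 gf 0.0 q6 43
[np.float64(0.5157), np.float64(-0.5651), np.float64(0.1792), 0, 0, np.float64(1.01), 0.5] x 8
```

step_arm(
  steps=[
    [0.515,-0.565,0.1,0,0,1,0.5],
    [0.515,-0.565,0.1,0,0,1,0.5],
    [0.515,-0.565,0.1,0,0,1,0.5],
    [0.515,-0.565,0.1,0,0,1,0.5],
    [0.515,-0.565,0.1,0,0,1,0.5],
    [0.515,-0.565,0.15,0,0,1,0.5],
    [0.515,-0.565,0.18,0,0,1,0.5],
    [0.515,-0.565,0.18,0,0,1,0.5],
  ],
)

```text
time_s: 43.77
position: [0.4138, 0.2923, 0.1962]
tcp_rot: [[0.996, -0.093, -0.003], [-0.093, -0.996, 0.0], [-0.003, 0.0, -1.0]]
force: [0.4, -0.7, 0.2]
opening: 0.249
grasp_force: 0.0
```

step_arm(
  steps=[
    [0,0,0,0,0,0,0.5],
    [0,0,0,0,0,0,0.5],
    [0,0,0,0,0,0,0.5],
  ],
)

```text
time_s: 44.02
position: [0.4153, 0.2879, 0.1991]
tcp_rot: [[0.996, -0.093, 0.0], [-0.093, -0.996, -0.0], [0.0, -0.0, -1.0]]
force: [0.0, -0.8, -0.4]
opening: 0.249
grasp_force: 0.0
```

```bash
python3 - <<'E'
from h import *
st()
plan((.416,.292,.078,-5.8,.5))
E
```

```text
t44.02 p [0.4153 0.2879 0.1991] R [[0.996, -0.093, 0.0], [-0.093, -0.996, -0.0], [0.0, -0.0, -1.0]] F [ 0.  -0.8 -0.4] op 0.249 gf 0.0 q6 117
[np.float64(0.001), np.float64(-0.0137), np.float64(0.4037), 0, 0, np.float64(0.01), 0.5] x 4
```

step_arm(
  steps=[
    [0,-0.013,0.12,0,0,0.01,0.5],
    [0,-0.013,0.24,0,0,0.01,0.5],
    [0,-0.013,0.32,0,0,0.01,0.5],
    [0,-0.013,0.36,0,0,0.01,0.5],
    [0,-0.013,0.385,0,0,0.01,0.5],
    [0,-0.013,0.403,0,0,0.01,0.5],
    [0,-0.013,0.403,0,0,0.01,0.5],
  ],
)

```text
time_s: 44.6
position: [0.416, 0.2914, 0.0779]
tcp_rot: [[0.995, -0.103, -0.0], [-0.103, -0.995, -0.0], [-0.0, 0.0, -1.0]]
force: [0.2, 0.3, 0.6]
opening: 0.251
grasp_force: 0.0
```

step_arm(
  steps=[
    [0,0,0,0,0,0,1],
    [0,0,0,0,0,0,1],
    [0,0,0,0,0,0,1],
    [0,0,0,0,0,0,1],
    [0,0,0,0,0,0,1],
  ],
)

```text
time_s: 45.02
position: [0.4167, 0.2924, 0.0791]
tcp_rot: [[0.995, -0.102, 0.003], [-0.102, -0.995, 0.001], [0.003, -0.002, -1.0]]
force: [0.3, 1.2, 5.4]
opening: 0.112
grasp_force: 30.0
```

step_arm(
  steps=[
    [0,0,-0.03,0,0,0,1],
    [0,0,-0.09,0,0,0,1],
    [0,0,-0.18,0,0,0,1],
    [0,0,-0.28,0,0,0,1],
    [0,0,-0.38,0,0,0,1],
    [0,0,-0.48,0,0,0,1],
    [0,0,-0.58,0,0,0,1],
    [0,0,-0.6,0,0,0,1],
  ],
)

```text
time_s: 45.68
position: [0.4171, 0.2923, 0.2624]
tcp_rot: [[0.995, -0.102, 0.007], [-0.102, -0.995, 0.003], [0.007, -0.003, -1.0]]
force: [0.3, 0.1, -4.1]
opening: 0.115
grasp_force: 30.0
```

```bash
python3 - <<'E'
from h import *
st()
plan((.425,.08,.26,35,1))
E
```

```text
t45.68 p [0.4171 0.2923 0.2624] R [[0.995, -0.102, 0.007], [-0.102, -0.995, 0.003], [0.007, -0.003, -1.0]] F [ 0.3  0.1 -4.1] op 0.115 gf 30.0 q6 118
[np.float64(0.0981), np.float64(0.7015), np.float64(0.0065), 0, 0, np.float64(-0.907), 1] x 7
```

step_arm(
  steps=[
    [0.01,0.08,0,0,0,-0.05,1],
    [0.02,0.17,0,0,0,-0.12,1],
    [0.03,0.27,0,0,0,-0.24,1],
    [0.05,0.37,0,0,0,-0.37,1],
    [0.06,0.47,0,0,0,-0.5,1],
    [0.08,0.57,0,0,0,-0.64,1],
    [0.09,0.65,0,0,0,-0.78,1],
    [0.1,0.7,0,0,0,-0.9,1],
  ],
)

```text
time_s: 46.35
position: [0.4221, 0.0776, 0.2566]
tcp_rot: [[0.821, 0.572, -0.005], [0.572, -0.821, -0.001], [-0.004, -0.002, -1.0]]
force: [0.3, 0.2, -4.6]
opening: 0.11
grasp_force: 30.0
```

```bash
python3 - <<'E'
from h import *
st()
plan((.58,0,.26,78,1))
E
```

```text
t46.35 p [0.4221 0.0776 0.2566] R [[0.821, 0.572, -0.005], [0.572, -0.821, -0.001], [-0.004, -0.002, -1.0]] F [ 0.3  0.2 -4.6] op 0.110 gf 30.0 q6 51
[np.float64(0.2839), np.float64(0.5129), np.float64(-0.0136), 0, 0, np.float64(-0.959), 1] x 8
```

step_arm(
  steps=[
    [0.03,0.05,0,0,0,-0.1,1],
    [0.07,0.12,0,0,0,-0.22,1],
    [0.11,0.2,0,0,0,-0.36,1],
    [0.15,0.28,0,0,0,-0.5,1],
    [0.19,0.35,0,0,0,-0.64,1],
    [0.23,0.42,0,0,0,-0.78,1],
    [0.265,0.48,0,0,0,-0.9,1],
    [0.285,0.515,0,0,0,-0.96,1],
  ],
)

```text
time_s: 47.02
position: [0.5832, -0.0, 0.2559]
tcp_rot: [[0.208, 0.978, -0.002], [0.978, -0.208, -0.0], [-0.001, -0.002, -1.0]]
force: [-0.2, -0.1, -4.6]
opening: 0.113
grasp_force: 30.0
```

step_arm(
  steps=[
    [0,0,0,0,0,0,1],
    [0,0,0,0,0,0,1],
    [0,0,0,0,0,0,1],
  ],
)

```text
time_s: 47.27
position: [0.5799, 0.002, 0.2565]
tcp_rot: [[0.211, 0.977, -0.005], [0.977, -0.211, 0.001], [0.0, -0.005, -1.0]]
force: [-0.4, -0.3, -4.3]
opening: 0.11
grasp_force: 30.0
```

```bash
python3 - <<'E'
from h import *
st()
plan((.5915,-.0025,.165,81,1))
E
```

```text
t47.27 p [0.5799 0.002  0.2565] R [[0.211, 0.977, -0.005], [0.977, -0.211, 0.001], [0.0, -0.005, -1.0]] F [-0.4 -0.3 -4.3] op 0.110 gf 30.0 q6 1
[np.float64(-0.0065), np.float64(0.0425), np.float64(0.3048), 0, 0, np.float64(-0.071), 1] x 4
```

step_arm(
  steps=[
    [-0.006,0.042,0.06,0,0,-0.07,1],
    [-0.006,0.042,0.13,0,0,-0.07,1],
    [-0.006,0.042,0.2,0,0,-0.07,1],
    [-0.006,0.042,0.26,0,0,-0.07,1],
    [-0.006,0.042,0.29,0,0,-0.07,1],
    [-0.006,0.042,0.3,0,0,-0.07,1],
    [-0.006,0.042,0.3,0,0,-0.07,1],
    [-0.006,0.042,0.3,0,0,-0.07,1],
  ],
)

```text
time_s: 47.93
position: [0.5946, -0.003, 0.1689]
tcp_rot: [[0.156, 0.988, 0.001], [0.988, -0.156, -0.0], [-0.0, 0.001, -1.0]]
force: [0.3, 0.2, -4.6]
opening: 0.113
grasp_force: 30.0
```

```bash
python3 - <<'E'
from h import *
st()
plan((.5915,-.0025,.148,81,1))
d=np.load("after_far.npz"); s=cam("side"); np.savez("pre.npz",s=s["image"])
G=lambda i:cv2.cvtColor(i,cv2.COLOR_RGB2GRAY)
for b in [(262,235,325,255),(265,240,320,255)]: print("tote side shift",shift(G(s["image"]),G(d["s"]),b,10))
E
```

```text
t47.93 p [ 0.5946 -0.003   0.1689] R [[0.156, 0.988, 0.001], [0.988, -0.156, -0.0], [-0.0, 0.001, -1.0]] F [ 0.3  0.2 -4.6] op 0.113 gf 30.0 q6 -2
[np.float64(-0.0), np.float64(-0.0105), np.float64(0.0697), 0, 0, np.float64(-0.0), 1] x 2
tote side shift (0.0, 0.0, 0.997)
tote side shift (0.0, 0.0, 0.999)
```

step_arm(
  steps=[
    [0,-0.01,0,0,0,0,1],
    [0,-0.01,0.015,0,0,0,1],
    [0,-0.01,0.03,0,0,0,1],
    [0,-0.01,0.04,0,0,0,1],
    [0,-0.01,0.05,0,0,0,1],
    [0,-0.01,0.05,0,0,0,1],
  ],
)

```text
time_s: 48.48
position: [0.5907, -0.0026, 0.1521]
tcp_rot: [[0.157, 0.988, -0.002], [0.988, -0.157, 0.0], [0.0, -0.002, -1.0]]
force: [-0.7, -0.7, -4.8]
opening: 0.113
grasp_force: 30.0
```

step_arm(
  steps=[
    [0,0,0.008,0,0,0,1],
    [0,0,0.016,0,0,0,1],
    [0,0,0.02,0,0,0,1],
    [0,0,0.02,0,0,0,1],
  ],
)

```text
time_s: 48.82
position: [0.5916, -0.0028, 0.1482]
tcp_rot: [[0.157, 0.988, 0.001], [0.988, -0.157, -0.0], [-0.0, 0.001, -1.0]]
force: [-1.9, 0.5, 2.4]
opening: 0.112
grasp_force: 30.0
```

```bash
python3 - <<'E'
from h import *
st()
E
```

```text
t48.82 p [ 0.5916 -0.0028  0.1482] R [[0.157, 0.988, 0.001], [0.988, -0.157, -0.0], [-0.0, 0.001, -1.0]] F [-1.9  0.5  2.4] op 0.112 gf 30.0 q6 -2
```

step_arm(
  steps=[
    [0,0,0,0,0,0,0.6],
    [0,0,0,0,0,0,0.5],
    [0,0,0,0,0,0,0.5],
    [0,0,0,0,0,0,0.5],
    [0,0,0,0,0,0,0.5],
  ],
)

```text
time_s: 49.23
position: [0.5914, -0.0027, 0.147]
tcp_rot: [[0.157, 0.988, 0.0], [0.988, -0.157, -0.0], [0.0, 0.0, -1.0]]
force: [-0.3, 0.4, -0.5]
opening: 0.246
grasp_force: 0.0
```

step_arm(
  steps=[
    [0,0,-0.05,0,0,0,0.5],
    [0,0,-0.15,0,0,0,0.5],
    [0,0,-0.4,0,0,0,0.5],
    [0,0,-0.4,0,0,0,0.5],
    [0,0,-0.4,0,0,0,0.5],
    [0,0,-0.4,0,0,0,0.5],
  ],
)

```text
time_s: 49.73
position: [0.5926, -0.0029, 0.2695]
tcp_rot: [[0.156, 0.988, 0.006], [0.988, -0.156, -0.001], [-0.0, 0.006, -1.0]]
force: [-0.0, -0.3, -0.7]
opening: 0.25
grasp_force: 0.0
```

step_arm(
  steps=[
    [-0.7,-0.7,0,0,0,0,0.5],
    [-0.7,-0.7,0,0,0,0,0.5],
    [-0.7,-0.7,0,0,0,0,0.5],
    [-0.7,-0.7,0,0,0,0,0.5],
    [-0.7,-0.7,0,0,0,0,0.5],
    [-0.7,-0.7,0,0,0,0,0.5],
    [-0.7,-0.7,0,0,0,0,0.5],
    [-0.7,-0.7,0,0,0,0,0.5],
  ],
)

```text
time_s: 50.4
position: [0.3456, -0.1785, 0.2654]
tcp_rot: [[0.162, 0.987, -0.006], [0.987, -0.162, 0.002], [0.001, -0.006, -1.0]]
force: [1.2, 0.8, -0.0]
opening: 0.248
grasp_force: 0.0
```

```bash
python3 - <<'E'
from h import *
st()
c=cam("top"); im=c["image"]; h=cv2.cvtColor(im,cv2.COLOR_RGB2HSV); m=cv2.inRange(h,(4,110,60),(16,255,255)); mm=np.zeros_like(m); mm[130:235,240:320]=m[130:235,240:320]
N,l,stt,ce=cv2.connectedComponentsWithStats(mm)
for z in (.144,.150):
  for i in range(1,N):
    if stt[i,4]>60:
        ys,xs=np.nonzero(l==i); P=np.array([w(c,x,y,z)[:2] for x,y in zip(xs,ys)]); v=np.linalg.svd(P-P.mean(0))[2][0]; t=(P-P.mean(0))@v
        print(stt[i],"ang",(np.degrees(np.arctan2(v[1],v[0]))%180).round(1),"len",np.ptp(t).round(3),"mid",(P.mean(0)+v*(t.max()+t.min())/2).round(4))
d=np.load("after_far.npz"); s=cam("side"); G=lambda i:cv2.cvtColor(i,cv2.COLOR_RGB2GRAY)
for b in [(262,235,325,255),(265,240,320,255)]: print("tote side shift",shift(G(s["image"]),G(d["s"]),b,10))
# tray horizontal edges in the side view at press-side face: hull of changed pixels
e=cv2.absdiff(G(s["image"]),G(d["s"])); q=e[185:245,258:335]>40; ys,xs=np.nonzero(q); print("changed bbox",xs.min()+258,xs.max()+258,ys.min()+185,ys.max()+185)
cx=(.5915,-.0025)
for x in(-.084,.084): print([px(s,(*T(x,y,cx),z)).round(1).tolist() for y in(-.064,.064) for z in(.075,.115)])
E
```

```text
t50.40 p [ 0.3456 -0.1785  0.2654] R [[0.162, 0.987, -0.006], [0.987, -0.162, 0.002], [0.001, -0.006, -1.0]] F [ 1.2  0.8 -0. ] op 0.248 gf 0.0 q6 -34
tote side shift (0.0, 0.0, 0.997)
tote side shift (0.0, 0.0, 0.999)
changed bbox 258 325 185 233
[[256.6, 223.8], [256.4, 210.3], [264.7, 198.6], [264.6, 185.9]]
[[323.1, 229.4], [324.0, 215.8], [325.9, 203.4], [326.8, 190.5]]
```

```bash
python3 - <<'E'
from h import *
cx=(.5915,-.0025)
for n in("top","side"):
    c=cam(n); im=c["image"]; h=cv2.cvtColor(im,cv2.COLOR_RGB2HSV); m=cv2.inRange(h,(2,90,40),(18,255,255)); 
    N,l,stt,ce=cv2.connectedComponentsWithStats(m); p=px(c,(*cx,.144)); print(n,"pred",p.round(1),"ends",[px(c,(*T(0,y,cx),.144)).round(1).tolist() for y in(-.043,.043)])
    for i in range(1,N):
        if stt[i,4]>15 and np.linalg.norm(ce[i]-p)<40: print(stt[i],ce[i].round(1))
    # tray top corners from grey mask (top only)
    if n=="top":
        d=np.load("after_far.npz"); e=cv2.absdiff(cv2.cvtColor(im,cv2.COLOR_RGB2GRAY),cv2.cvtColor(d["c"],cv2.COLOR_RGB2GRAY))
        gm=cv2.inRange(h,(75,5,90),(108,70,255)); N,l,stt,ce=cv2.connectedComponentsWithStats(cv2.morphologyEx(gm,cv2.MORPH_CLOSE,np.ones((9,9)))); i=l[int(p[1]),int(p[0])]; print("lab",i,stt[i])
        cc=max(cv2.findContours((l==i).astype(np.uint8),0,2)[0],key=cv2.contourArea); print(cv2.minAreaRect(cc)); print("pred corners",[px(c,(*T(x,y,cx),.115)).round(0).tolist() for x in(-.084,.084) for y in(-.064,.064)], cv2.boxPoints(cv2.minAreaRect(cc)).round().tolist())
E
```

```text
top pred [280.9 171. ] ends [[300.1, 173.6], [261.7, 168.4]]
[265 168  36   8 110] [282.  171.5]
[285 191  15  15 165] [291.8 198. ]
lab 1 [ 239  132   83   93 5700]
((280.5472717285156, 177.7989501953125), (75.592041015625, 84.39104461669922), 7.326406955718994)
pred corners [[304.0, 213.0], [248.0, 206.0], [313.0, 141.0], [258.0, 134.0]] [[238.0, 215.0], [248.0, 131.0], [323.0, 141.0], [313.0, 224.0]]
side pred [293.1 190.2] ends [[291.1, 198.6], [294.9, 182.3]]
[318 170  17  21 110] [324.1 177.5]
[291 184   6  20  74] [293.3 193.4]
[267 207  11   4  31] [272.7 208.7]
```

```bash
python3 -c "
from rig import *
print(hand_in())"
```

```text
the job is handed in; nothing more can be done
None
```

The job is handed in: the tag is marked and lies in the tote with all three flasks upright, both bails are swung in, and the tray is seated on them. The last check on the tray was by camera measurements, since my picture views were used up. Swinging the near bail pushed the tote about 30 mm away from the robot, and only about 6 mm of that was undone.

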